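Blow-dry the washed stage plates

ROBOT

A 7-joint arm with a two-finger parallel gripper is mounted at the origin on the work surface. World frame = base frame: x ahead of the robot, y to its left, z up, the work surface at z = 0. Lengths are in m, angles in rad, forces in N, time in s.
With the tool pointing down it reaches from about 0.4 to 0.75 m from the base axis. Payload 19.5 kg.
Tool frame: the origin (TCP) lies at the very end of the fingers, on their centre line; the grasp point (between the pads) lies 19 mm behind it; z points along the fingers, y is the direction in which the jaws open and shut (so a half turn about z gives the same grasp; the last joint's range is limited). The gripper opens to 85 mm and grips with 20 to 120 N. Pads are 22 mm wide; open, the fingers measure 114 mm over their backs; the gripper's body (76 mm by 85 mm) begins 54 mm behind the grasp point. The pads swing forward as they close: fully open they stand 13 mm farther back than shut.
Start: joints at [-1.217, 0.707, -0.028, 1.485, 0.022, 0.951, -0.075], TCP at [0.222, 0.531, 0.231] pointing down, gripper open.
Joint ranges: [-2.71, 2.71], [-0.32, 2.16], [-1.57, 1.52], [0, 2.45], [-1.46, 4.6], [0, 2.02], [-2.83, 2.83]. Speed limits (rad/s): [1.89, 1.89, 2.57, 2.57, 3.01, 3.01, 3.01].

INTERFACE

Orientations are given as a rotation vector (axis times angle).
In Python, from cell import arm gives the robot as it stands.
- The arm moves only by the tool arm_command, never from a script. Its argument "motion" is a list that holds one entry, the list of rows, each a list of 7 numbers: the shift along the tool's x, y, z in cm, then the turn, a rotation vector about the tool's x, y, z in rad, then the closure in counts, from 0 (fully open) to 255 (shut). A call has 1 to 8 rows; each row is the pose to reach, as a shift and turn from the pose commanded when the call began, along the tool's axes at that moment; what a row does not reach only later rows make up. A row lasts 1/10 s, in which the tool goes at most 50 mm and 8.59 degrees, less where a joint would pass 70% of its speed; a pose out of reach is approached as far as the arm can. A call with a gripper value outside its range is refused whole. The fingers move at their own pace and stop on an object; the grip force is fixed at half the most. Time passes only in rows, so rows that repeat a pose let the fingers close. It gives the time, the measured TCP pose, the force and the opening at its end, in the units of the state.
- arm.read_state(): the state, without advancing time (a new reading comes with each control period).
- arm.read_camera(name): name is "side" or "top"; returns a dict with "pixels" (420x560x3 uint8, red, green, blue), "range_z" (420x560 float32, m along the optical axis (not along the pixel's ray), 0 where there is no reading), "camera_matrix" (3x3 intrinsics, pixels), "R" (3x3) and "t" (3): a world point X has camera coordinates R X + t. Camera axes: x right, y down, z forward; pixel columns grow to the right and rows downward; lengths in m; the calibration is good to about 2 mm. A picture is of the moment at which its call begins.
- arm.job_done(): hands the job in, once; it reports no verdict.
The state is a dict: "time": time; "joint_positions": joint angles; "dq": joint speeds; "joint_efforts": joint torques, N m; "eef_pos": TCP position; "orientation": TCP orientation; "contact_force": force on the tool from outside, world axes, zero at the start; "torque": the same for the moment, N m; "opening": opening from 0.0 (shut) to 1.0 (fully open).
Only numpy, scipy, OpenCV 4.12 (cv2) and the standard library are available. Lean on these libraries where they do the work, as an engineer would, in place of code of your own. Each camera call takes 0.05 s, during which the arm holds its last target. There are 200 camera calls.

TASK

Dry the washed glass stage plates: turn the drying tray end for end so that its nose leads and slide it fully home in the guide rails, draw every plate up out of the wire rack and stand each in a slot of the tray, without letting any plate fall over. Only when tray and plates are in place, start the drying gun and leave it running by itself: squeeze the trigger right in, press the lock button on the side of its handle, then ease the trigger so that it stays caught. Leave the bottle, the objective and the tip box undisturbed.

Things in the scene. Friction and masses are not known exactly. Their poses are not given: they have to be found in the camera images.
- plate0: glass stage plate on edge, all alike (some may be absent); mm: sheet 50 wide (its y), 5 thick (its x), 76 high in all, with a black grip strip along the top edge, 10 thick, 46 wide, 61 to 76 above the bottom. 60 g. Origin: middle of the bottom edge, z up. May lean a few degrees in its slot. Starts in the wire rack, its lower 35 down in the slot
- plate1: another glass stage plate, as plate0
- plate2: another glass stage plate, as plate0
- plate3: another glass stage plate, as plate0
- plate4: another glass stage plate, as plate0
- rack: fixed wire rack, mm: 5 slots in a row along its x at x = -80, -40, 0, 40, 80, each a gap of 8 between two wire hoops whose tops are 45 above the bench; plates stand square to the rack's x, bottom edges 10 above the bench. Outline 196 by 62, side wires 22 high. Origin: on the bench under its centre
- tray: loose aluminium drying tray, 0.45 kg, mm: floor 156 long (x), 130 wide (y), 4 thick; nose edge at x = +78; at x = -78 to -82 a stop plate 162 wide, 32 high, too wide for the rails. Six wire slots (see tray_slot0). Lifting handle: see tray_grip. Slides flat on the bench. Origin: underside centre. Starts on the bench with its nose away from the rails, within 0.5 rad
- tray_grip (a point): middle of the tray's grip bar, above its centre, mm: bar 34 long (tray x), 10 thick (tray y), 68 to 92 above the bench, on a thin post; axes as the tray's
- tray_slot0 (a point): floor middle of the tray slot at tray x = -46, y = -42 (stop-plate row), mm: a seated plate's origin comes here, 4 above the bench. Each slot is a gap of 9 between two wire hoops, tops 39 above the bench, 54 long between cross bars 16 high; plates stand square to the tray's y, either way round. Axes as the tray's
- tray_slot1 (a point): the same for the slot at tray x = -46, y = 0 (stop-plate row)
- tray_slot2 (a point): the same for the slot at tray x = -46, y = +42 (stop-plate row)
- tray_slot3 (a point): the same for the slot at tray x = +46, y = -42 (nose row)
- tray_slot4 (a point): the same for the slot at tray x = +46, y = 0 (nose row)
- tray_slot5 (a point): the same for the slot at tray x = +46, y = +42 (nose row)
- tray_nose (a point): middle of the tray's nose edge, 78 mm from its origin along x
- bay: fixed white guide rails on the bench, mm: way in at -x, end stop face at x = 78. Sides 135 apart from x = -62 to 78, 13 high, with inward lips 12 wide, underside 10 above the bench: the tray floor slides in along +x under the lips, not from above. Mouth flares to about 154 at x = -76. Origin: on the bench, where the tray's origin is when home; x axes then agree
- gun: fixed pistol-shaped drying gun lying on its side in a bench cradle, nozzle (-x, tip at -150 mm) towards the bay. Barrel axis along x, 62 above the bench, housing radius 37 (x = -55 to 105). Handle along y (33 to 158), x = -20 to 20, 45 to 79 above the bench; trigger on its -x face, lock button on its upward side; strap at y = 135. Origin: on the bench
- trigger_face (a point): middle of the trigger's front face, which faces the gun's -x, mm: 34 wide (y), 32 high (46 to 78 above the bench), 14 proud of the handle at rest, at gun x = -34, y = 72; moves with it. Axes as the gun's
- trigger (a joint): trigger, slides along the gun's +x, 0 (out) to 0.012 m (right in); spring 5 N at rest to 9 N right in. Let go, it springs back to 0 unless caught by the lock button: then it rests at about 0.006
- lock_top (a point): middle of the lock button's top, mm: black round button 20 across on the handle's upward side, at gun x = 12, y = 72, its top 6.5 above the handle (85.5 above the bench) at rest; moves with it. Axes as the gun's
- lock_button (a joint): lock button, pressed down, 0 (up) to 0.006 m (in), spring 1.5 to 4 N. Blocked until the trigger is in past about 0.009. Pressed in with the trigger right in, it catches the trigger as that is eased (trigger about 0.006, button 0.0045 to 0.006) and stays; let go before that, it springs up. Squeezing the trigger right in again frees it
- bottle: bystander: glass jar with red cap, 80 mm across, 150 high; origin at its base
- objective: bystander: steel microscope objective, 34 mm across, 52 high, standing; origin at its base
- tipbox: bystander: white pipette-tip box, 115 by 80 mm, 60 high; origin at its base
Things that resemble listed ones, but are neither listed nor needed, are in the scene too. There is more than one size of the tray; the one meant has the size given above. Leave any orange look-alike of the plate2 alone.

How it is judged:
On the way, in this order (a step that is already met when the one before it is completed fails the run):
1. the tray is fully home in the rails, nose first, and every plate stands in a slot of the tray (horizontal distance between tray and bay below 0.006 m and x of tray_nose in the frame of bay above 0.072 m and angle between the x axis of tray and the x axis of bay, either way round below 0.06 rad and height (world z) of tray below 0.004 m and (distance between plate0 and tray_slot0 below 0.009 m or distance between plate0 and tray_slot1 below 0.009 m or distance between plate0 and tray_slot2 below 0.009 m or distance between plate0 and tray_slot3 below 0.009 m or distance between plate0 and tray_slot4 below 0.009 m or distance between plate0 and tray_slot5 below 0.009 m) and angle between each of plate0, plate1, plate2, plate3, plate4's own z axis and vertical below 0.25 rad and (distance between plate1 and tray_slot0 below 0.009 m or distance between plate1 and tray_slot1 below 0.009 m or distance between plate1 and tray_slot2 below 0.009 m or distance between plate1 and tray_slot3 below 0.009 m or distance between plate1 and tray_slot4 below 0.009 m or distance between plate1 and tray_slot5 below 0.009 m) and (distance between plate2 and tray_slot0 below 0.009 m or distance between plate2 and tray_slot1 below 0.009 m or distance between plate2 and tray_slot2 below 0.009 m or distance between plate2 and tray_slot3 below 0.009 m or distance between plate2 and tray_slot4 below 0.009 m or distance between plate2 and tray_slot5 below 0.009 m) and (distance between plate3 and tray_slot0 below 0.009 m or distance between plate3 and tray_slot1 below 0.009 m or distance between plate3 and tray_slot2 below 0.009 m or distance between plate3 and tray_slot3 below 0.009 m or distance between plate3 and tray_slot4 below 0.009 m or distance between plate3 and tray_slot5 below 0.009 m) and (distance between plate4 and tray_slot0 below 0.009 m or distance between plate4 and tray_slot1 below 0.009 m or distance between plate4 and tray_slot2 below 0.009 m or distance between plate4 and tray_slot3 below 0.009 m or distance between plate4 and tray_slot4 below 0.009 m or distance between plate4 and tray_slot5 below 0.009 m)), for 0.2 s.
2. the trigger is squeezed right in (value of joint trigger above 0.0092 m), for 0.05 s.
3. the trigger is eased and stays caught by the lock button, nothing of the robot touching the gun (value of joint trigger between 0.004 and 0.0082 m and value of joint lock_button above 0.003 m and contact force between the fingers and gun below 0.1 N), for 0.3 s.
At the end, for the whole second after the job is handed in: Tray nose first in the rails, its origin within 6 mm of the bay's, aligned to 0.06 rad; each plate stands in a tray slot, bottom centre within 9 mm of the slot point, tilt under 0.25 rad; all at rest; trigger, untouched, caught at 4 to 8.2 mm, lock button in by over 3 mm (all of step 1 and value of joint trigger between 0.004 and 0.0082 m and value of joint lock_button above 0.003 m and linear speed of tray below 0.01 m/s and linear speed of each of plate0, plate1, plate2, plate3, plate4 below 0.02 m/s).
It fails at once if a plate falls over (angle between any of plate0, plate1, plate2, plate3, plate4's own z axis and vertical above 0.8 rad).
It fails at once if a bystander (bottle, objective, tip box) is shifted by more than 3 cm (distance of any of bottle, objective, tipbox from where it was at the start of the episode above 0.03 m).
Of plate0, plate1, plate2, plate3, plate4 only 3 to 5 are there at a start; the rules pass over those that are not, and their reading is None.
At some moment in a run one of tray may be knocked a few centimetres aside while the robot is not near it.
It also fails if it takes over 210 s, if anything falls off the work surface, if the arm or the gripper's body presses on something with over 40 N, if the wrist force passes 120 N, or if a joint passes its speed limit or range.

## Working session

There is one attempt and no reset: what is moved stays moved. The work goes in short steps, Python scripts to look and compute and a tool call to move; the robot and the scene stay as the last step left them, time stands still between calls to the robot, and variables do not carry over. Pictures are saved under pics/ and viewed, about 12 in all and at most 16, crops included, and the job is handed in when it is done.

Besides the shell and the picture viewer there is one more tool, called after "Emit:" by a JSON object that holds its "name" and its "arguments". arm_command: Moves the arm, as the interface text tells. Its arguments: {"type":"object","properties":{"motion":{"type":"array"}},"required":["motion"]}

```bash
mkdir -p pics
cat > h.py <<'E'
import numpy as np, cv2
from cell import arm
from scipy.spatial.transform import Rotation as Ro
def shot(n):
    c=arm.read_camera(n); np.savez(f'{n}.npz',**c); return c
def load(n): return dict(np.load(f'{n}.npz'))
def cloud(c):
    K=c['camera_matrix'];z=c['range_z'];v,u=np.mgrid[:z.shape[0],:z.shape[1]]
    P=np.stack([(u-K[0,2])/K[0,0]*z,(v-K[1,2])/K[1,1]*z,z],-1)
    W=(P-c['t'])@c['R']; W[z==0]=np.nan; return W
def proj(c,X):
    p=np.atleast_2d(X)@c['R'].T+c['t'];p=p@c['camera_matrix'].T;return p[:,:2]/p[:,2:]
def save(img,name,s=1):
    cv2.imwrite(f'pics/{name}.png',cv2.resize(img[...,::-1],None,fx=s,fy=s,interpolation=cv2.INTER_CUBIC))
E
python3 - <<'E'
from h import *
s=arm.read_state();print(s)
for n in('top','side'):
    c=shot(n);save(c['pixels'],n+'0');print(n,c['camera_matrix'].tolist(),c['R'].round(3).tolist(),c['t'].round(3).tolist(),(-c['R'].T@c['t']).round(3))
E
```

```text
{'time': 0.0, 'joint_positions': array([-1.21668691,  0.70708528, -0.02764071,  1.48499712,  0.02199249,
        0.95091405, -0.07549452]), 'dq': array([-1.87964222e-03,  9.69727810e-04, -6.81944342e-04,  5.85615198e-04,
       -1.40041912e-03,  1.80558058e-06, -6.56297196e-04]), 'joint_efforts': array([ 1.55021035e-04, -8.83190489e+01,  1.23464305e+00, -2.36171222e+01,
        1.69029721e-02,  6.38718921e-03,  5.75835443e-06]), 'eef_pos': array([0.22157959, 0.53030079, 0.23083787]), 'orientation': array([-6.17615946e-01, -3.08007813e+00,  1.70138001e-03]), 'contact_force': array([-1.31821203, -1.04261161,  0.18507414]), 'torque': array([ 0.05232686,  0.02787294, -0.01407553]), 'opening': 1.0037385017016156}
top [[407.8690122795774, 0.0, 267.83996385836605], [0.0, 407.8690122795774, 204.81311135710902], [0.0, 0.0, 1.0]] [[0.029, -1.0, 0.006], [-0.988, -0.029, -0.152], [0.152, -0.002, -0.988]] [-0.065, 0.52, 1.062] [ 0.353 -0.048  1.129]
side [[493.9615383621046, 0.0, 280.52365446667784], [0.0, 493.9615383621046, 213.7362321045065], [0.0, 0.0, 1.0]] [[0.818, -0.575, -0.02], [-0.375, -0.507, -0.776], [0.436, 0.642, -0.63]] [-0.431, 0.219, 1.03] [-0.014 -0.798  0.811]
```

View pics/top0.png

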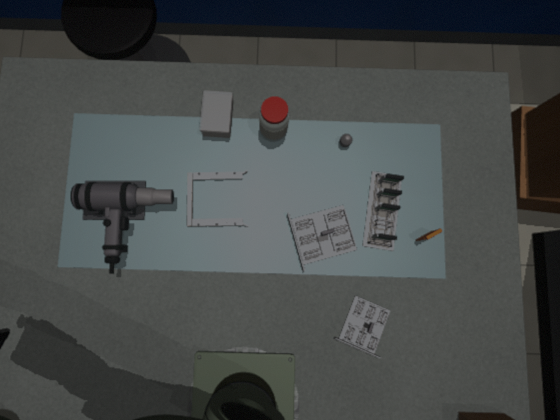

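View pics/side0.png

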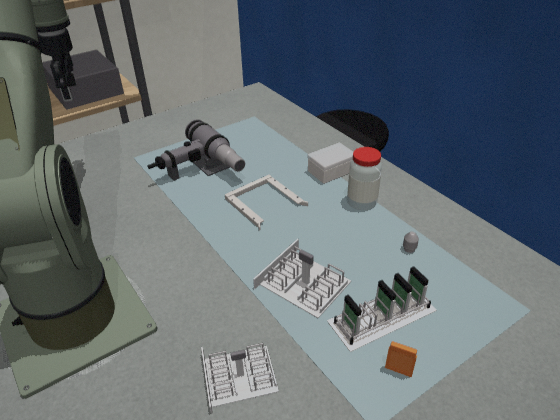

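The top view shows the gun at (110,205) and the bay at (217,200), with its mouth to the right (world -y). The tray is at (322,235), its stop plate at the left. The rack is at (383,210) with 4 plates. The small tray at (365,325) and the orange plate at (428,237) are look-alikes. Next I'll check the sizes in an enlarged crop.

Run:
```python
from h import *
c=load('top');save(c['pixels'][160:280,275:455],'crop1',4.4)
W=cloud(c)
def P(u,v): 
    w=W[v-1:v+2,u-1:u+2].reshape(-1,3); return np.nanmedian(w,0).round(3)
for u,v in [(322,235),(290,216),(301,269),(355,248),(346,208),(188,174),(188,224),(245,174),(245,225),(109,223),(112,205),(275,110),(346,140),(217,114),(365,325)]: print((u,v),P(u,v))
# high things
m=(W[...,2]>.069)
```

```text
(322, 235) [ 0.444 -0.198  0.024]
(290, 216) [ 0.498 -0.113  0.001]
(301, 269) [ 0.353 -0.146  0.001]
(355, 248) [ 0.414 -0.293  0.004]
(346, 208) [ 0.525 -0.269  0.001]
(188, 174) [0.605 0.175 0.015]
(188, 224) [0.465 0.167 0.016]
(245, 174) [0.614 0.017 0.001]
(245, 225) [0.468 0.011 0.011]
(109, 223) [0.455 0.357 0.082]
(112, 205) [0.502 0.352 0.087]
(275, 110) [ 0.747 -0.061  0.15 ]
(346, 140) [ 0.707 -0.26   0.047]
(217, 114) [0.766 0.097 0.06 ]
(365, 325) [ 0.213 -0.313  0.029]
```

View pics/crop1.png

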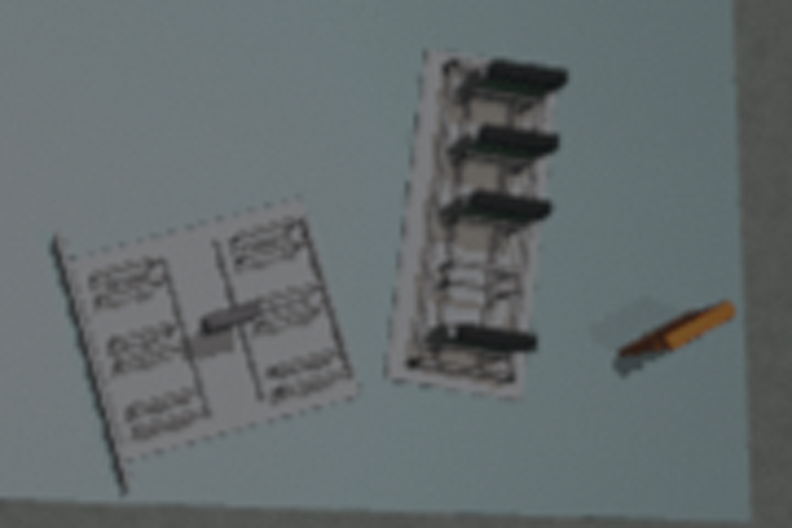

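```bash
cat >> h.py <<'E'
def at(c,uv,z):
    K=c['camera_matrix'];uv=np.atleast_2d(np.asarray(uv,float))
    d=np.c_[(uv[:,0]-K[0,2])/K[0,0],(uv[:,1]-K[1,2])/K[1,1],np.ones(len(uv))]@c['R'];o=-c['R'].T@c['t']
    return o+d*((z-o[2])/d[:,2])[:,None]
E
python3 - <<'E'
from h import *
c=load('top');f=lambda a:np.array(a)/4.4+[275,160]
t=at(c,f([(302,200),(355,393),(128,457),(72,257)]),.004);print('tray',t.round(4),[np.linalg.norm(t[i]-t[(i+1)%4]).round(4) for i in range(4)],t.mean(0).round(4))
d=t[0]+t[1]-t[2]-t[3];print('nose yaw',np.arctan2(d[1],d[0]))
r=at(c,f([(425,50),(550,70),(523,397),(387,380)]),.002);print('rack',r.round(4),[np.linalg.norm(r[i]-r[(i+1)%4]).round(4) for i in range(4)],r.mean(0).round(4))
W=cloud(c);reg=np.zeros(W.shape[:2],np.uint8);z=W[...,2]
reg[(z>.062)&(z<.11)]=1
n,l,s,ce=cv2.connectedComponentsWithStats(reg)
for i in range(1,n):
    if s[i,4]>8:
        p=W[l==i]; q=cv2.minAreaRect((p[:,:2]*1000).astype(np.float32)); print(ce[i].round(1),s[i,4],p.mean(0).round(3),np.nanmax(p[:,2]).round(3),np.round(q[0],1),np.round(q[1],1),round(q[2],1))
save(c['pixels'][160:290,55:265],'crop2',3.8)
E
```

```text
tray [[ 0.5314 -0.262   0.004 ]
 [ 0.4104 -0.2952  0.004 ]
 [ 0.3667 -0.154   0.004 ]
 [ 0.4907 -0.1167  0.004 ]] [np.float64(0.1255), np.float64(0.1478), np.float64(0.1295), np.float64(0.1509)] [ 0.4498 -0.207   0.004 ]
nose yaw -1.2842372557541526
rack [[ 0.632  -0.3417  0.002 ]
 [ 0.6212 -0.4221  0.002 ]
 [ 0.4111 -0.4009  0.002 ]
 [ 0.4192 -0.3157  0.002 ]] [np.float64(0.0812), np.float64(0.2112), np.float64(0.0855), np.float64(0.2144)] [ 0.5209 -0.3701  0.002 ]
[207.2 114.9] 9 [0.762 0.123 0.063] 0.065 [762.1 123.4] [ 6.9 17.6] 53.7
[273. 129.] 175 [ 0.718 -0.058  0.088] 0.11 [725.4 -60.1] [32.5 78.3] 4.8
[393.6 176.1] 94 [ 0.601 -0.378  0.083] 0.091 [ 601.5 -379.6] [46.6 11.6] 83.8
[115.  207.8] 3358 [0.495 0.344 0.084] 0.106 [499.2 358. ] [226.4 264.8] 53.2
[391.5 190.8] 93 [ 0.561 -0.372  0.083] 0.09 [ 562.4 -373.1] [47.1 10.6] 83.7
[389.8 205.7] 89 [ 0.522 -0.367  0.083] 0.091 [ 522.4 -367.8] [48.  10.4] 82.2
[326.7 231.4] 57 [ 0.45  -0.202  0.09 ] 0.095 [ 449.9 -203. ] [ 9.8 32.5] 15.9
[432.6 233.4] 82 [ 0.454 -0.48   0.074] 0.08 [ 454.1 -481.2] [10.2 47.4] 30.4
[386.4 235.9] 88 [ 0.443 -0.357  0.084] 0.092 [ 443.3 -357.9] [47.9 10.2] 82.1
[370. 327.] 43 [ 0.214 -0.316  0.07 ] 0.076 [ 213.  -315.8] [ 8.2 25.8] 69.4
[245.7 383.7] 243 [ 0.073 -0.009  0.083] 0.11 [61.8 -5.4] [152.8  49.8] 84.7
```

View pics/crop2.png

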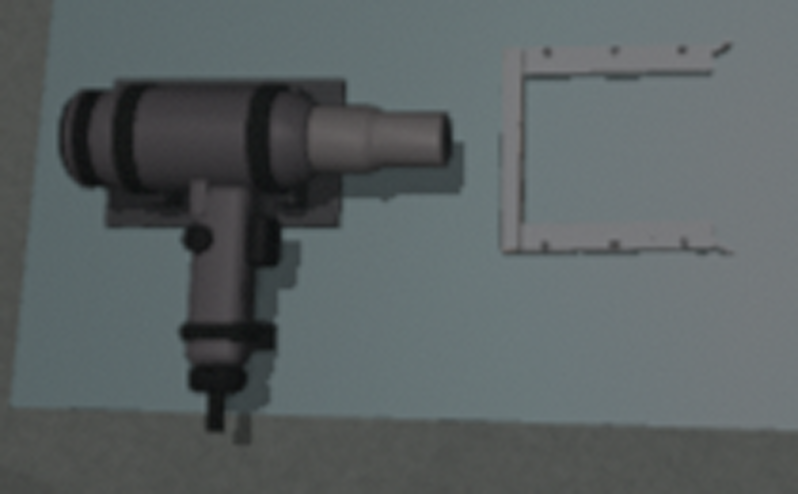

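Run:
```python
from h import *
c=load('top');f=lambda a:np.array(a)/3.8+[55,160]
p=at(c,f([(527,72),(712,71),(527,228),(712,227),(521,75),(523,225),(505,48),(503,250),(712,48),(712,252)]),.013);print(p.round(4))
# trigger, button
print('btn',at(c,f([(198,237)]),.0855).round(4)); print('trig front',at(c,f([(279,220),(279,265)]),.078).round(4)); print('nozzle',at(c,f([(449,140)]),.062).round(4), 'handle edges',at(c,f([(190,300),(247,300)]),.079).round(4), 'barrel', at(c,f([(300,137),(200,137)]),.099).round(4))
# cloud-based barrel axis: highest ridge
W=cloud(c);m=(W[...,2]>.09)&(W[...,1]>.2);q=W[m];print('ridge',q[:,:2].min(0),q[:,:2].max(0))
for y in np.arange(.3,.46,.02):
    s=q[abs(q[:,1]-y)<.008]
    if len(s)>5: print(y.round(2),s[s[:,2]>np.percentile(s[:,2],70)].mean(0).round(4))
# handle cloud
m=(W[...,2]>.072)&(W[...,2]<.082)&(W[...,1]>.28)&(W[...,0]<.44)&(W[...,0]>.3);q=W[m];
for x in (.35,.37,.38,.39,.40,.41):
    s=q[abs(q[:,0]-x)<.006]
    if len(s): print('h',x,len(s),np.percentile(s[:,1],[2,98]).round(4))
s=W[(W[...,2]>.0825)&(W[...,2]<.09)&(W[...,0]<.46)&(W[...,0]>.42)&(W[...,1]>.3)];print(len(s),s.mean(0),s.min(0),s.max(0))
```

```text
[[0.5925 0.159  0.013 ]
 [0.5973 0.0231 0.013 ]
 [0.4772 0.1525 0.013 ]
 [0.4819 0.0187 0.013 ]
 [0.5901 0.1633 0.013 ]
 [0.4793 0.1555 0.013 ]
 [0.61   0.1762 0.013 ]
 [0.4607 0.1689 0.013 ]
 [0.6146 0.0238 0.013 ]
 [0.4637 0.018  0.013 ]]
btn [[0.4565 0.3609 0.0855]]
trig front [[0.4705 0.3098 0.078 ]
 [0.4398 0.3074 0.078 ]]
nozzle [[0.5319 0.2015 0.062 ]] handle edges [[0.4143 0.3651 0.079 ]
 [0.4154 0.3267 0.079 ]] barrel [[0.5247 0.2931 0.099 ]
 [0.5227 0.3603 0.099 ]]
ridge [0.16555712 0.25138603] [0.55689756 0.48739821]
0.3 [0.5337 0.3052 0.0945]
0.32 [0.5304 0.3227 0.1007]
0.34 [0.5283 0.3393 0.0994]
0.36 [0.5312 0.361  0.1003]
0.38 [0.5284 0.3802 0.1   ]
0.4 [0.5281 0.4006 0.0993]
0.42 [0.5278 0.4187 0.1007]
0.44 [0.5274 0.4392 0.0974]
0.46 [0.2006 0.4614 0.3021]
h 0.35 2 [0.3599 0.361 ]
h 0.37 46 [0.3342 0.3647]
h 0.38 62 [0.3316 0.3672]
h 0.39 64 [0.3288 0.3693]
h 0.4 59 [0.3295 0.37  ]
h 0.41 70 [0.3306 0.3683]
35 [0.45153061 0.36200234 0.08473695] [0.42236749 0.33879485 0.08258611] [0.45989527 0.37497955 0.08836864]
```

```bash
cat >> h.py <<'E'
def down(phi): # tool x yaw phi (deg), tool z down
    a=np.radians(phi);return np.array([[np.cos(a),np.sin(a),0],[np.sin(a),-np.cos(a),0],[0,0,-1.]]).T if 0 else np.c_[[np.cos(a),np.sin(a),0],[np.sin(a),-np.cos(a),0],[0,0,-1]]
def cur():
    s=arm.read_state();return s['eef_pos'],Ro.from_rotvec(s['orientation']).as_matrix()
def plan(*targets,start=None):
    """targets: (x,y,z,phi) or (x,y,z,R); prints one call per target"""
    p,R=start or cur()
    for t in targets:
        T=t[3] if np.ndim(t[3]) else down(t[3])
        s=np.round(R.T@(np.array(t[:3])-p)*100,2);w=np.round(Ro.from_matrix(R.T@T).as_rotvec(),3)
        print([float(v) for v in s],[float(v) for v in w],'rows',round(max(np.linalg.norm(s)/5,np.linalg.norm(w)/.15),1))
        p=p+R@s/100;R=R@Ro.from_rotvec(w).as_matrix()
def st():
    s=arm.read_state();p,R=cur();print('t',round(s['time'],2),'p',p.round(4),'phi',round(np.degrees(np.arctan2(R[1,0],R[0,0])),2),'tilt',round(np.degrees(np.arccos(-R[2,2])),2),'F',s['contact_force'].round(1),'op',round(s['opening'],3),'q7',s['joint_positions'][6].round(2))
E
python3 -c "
from h import *
st();plan((.38,.37,.22,110),(.5,.08,.22,48),(.47,-.15,.2,-14),(.45,-.203,.15,-74))"
```

```text
t 0.1 p [0.2216 0.5303 0.2309] phi 157.32 tilt 0.06 F [-0.5 -0.9  0.9] op 0.997 q7 -0.08
[-20.8, -8.69, 1.1] [-0.001, 0.0, 0.826] rows 5.5
[-31.35, 1.36, 0.01] [0.0, 0.0, 1.082] rows 7.2
[-19.1, 13.16, 2.0] [0.0, -0.0, 1.082] rows 7.2
[-0.66, 5.62, 5.0] [-0.0, -0.0, 1.047] rows 7.0
```

Emit:
{"name": "arm_command", "arguments": {"motion": [[[-20.8,-8.7,1.1,0,0,0.826,0],[-20.8,-8.7,1.1,0,0,0.826,0],[-20.8,-8.7,1.1,0,0,0.826,0],[-20.8,-8.7,1.1,0,0,0.826,0],[-20.8,-8.7,1.1,0,0,0.826,0],[-20.8,-8.7,1.1,0,0,0.826,0],[-20.8,-8.7,1.1,0,0,0.826,0],[-20.8,-8.7,1.1,0,0,0.826,0]]]}}

```text
time: 0.9
eef_pos: [0.3796, 0.3705, 0.2201]
orientation: [-1.797, -2.576, 0.001]
contact_force: [-1.0, 0.2, -0.0]
opening: 1.0
```

Emit:
{"name": "arm_command", "arguments": {"motion": [[[-31.35,1.4,0,0,0,1.082,0],[-31.35,1.4,0,0,0,1.082,0],[-31.35,1.4,0,0,0,1.082,0],[-31.35,1.4,0,0,0,1.082,0],[-31.35,1.4,0,0,0,1.082,0],[-31.35,1.4,0,0,0,1.082,0],[-31.35,1.4,0,0,0,1.082,0],[-31.35,1.4,0,0,0,1.082,0]]]}}

```text
time: 1.7
eef_pos: [0.5008, 0.0787, 0.2202]
orientation: [2.872, 1.271, -0.001]
contact_force: [0.5, 0.5, -0.2]
opening: 1.0
```

Emit:
{"name": "arm_command", "arguments": {"motion": [[[-19.1,13.2,2,0,0,1.082,0],[-19.1,13.2,2,0,0,1.082,0],[-19.1,13.2,2,0,0,1.082,0],[-19.1,13.2,2,0,0,1.082,0],[-19.1,13.2,2,0,0,1.082,0],[-19.1,13.2,2,0,0,1.082,0],[-19.1,13.2,2,0,0,1.082,0],[-19.1,13.2,2,0,0,1.082,0]]]}}

```text
time: 2.5
eef_pos: [0.4709, -0.1485, 0.2]
orientation: [-3.118, 0.38, 0.001]
contact_force: [0.3, -0.4, -0.4]
opening: 0.998
```

```bash
python3 -c "
from h import *
st();plan((.45,-.203,.15,-74),(.45,-.203,.062,-74))"
```

```text
t 2.5 p [ 0.4709 -0.1485  0.2   ] phi -13.9 tilt 0.06 F [ 0.3 -0.4 -0.4] op 0.998 q7 -0.92
[-0.72, 5.8, 5.0] [0.0, 0.001, 1.049] rows 7.0
[-0.0, -0.0, 8.8] [0.0, -0.0, -0.0] rows 1.8
```

Emit:
{"name": "arm_command", "arguments": {"motion": [[[-0.7,5.8,5,0,0,1.049,0],[-0.7,5.8,5,0,0,1.049,0],[-0.7,5.8,5,0,0,1.049,0],[-0.7,5.8,5,0,0,1.049,0],[-0.7,5.8,5,0,0,1.049,0],[-0.7,5.8,5,0,0,1.049,0],[-0.7,5.8,5,0,0,1.049,0],[-0.7,5.8,5,0,0,1.049,0]]]}}

```text
time: 3.3
eef_pos: [0.4501, -0.2033, 0.1499]
orientation: [2.511, -1.888, -0.002]
contact_force: [-0.7, 0.1, -0.6]
opening: 0.996
```

Run:
```python
from h import *
st();c=shot('side');save(c['pixels'][150:420,150:470],'s1',2.4);print(proj(c,[.45,-.203,.08]))
```

```text
t 3.3 p [ 0.4501 -0.2033  0.1499] phi -73.87 tilt 0.08 F [-0.7  0.1 -0.6] op 0.996 q7 -1.54
[[305.19639699 256.75743862]]
```

View pics/s1.png

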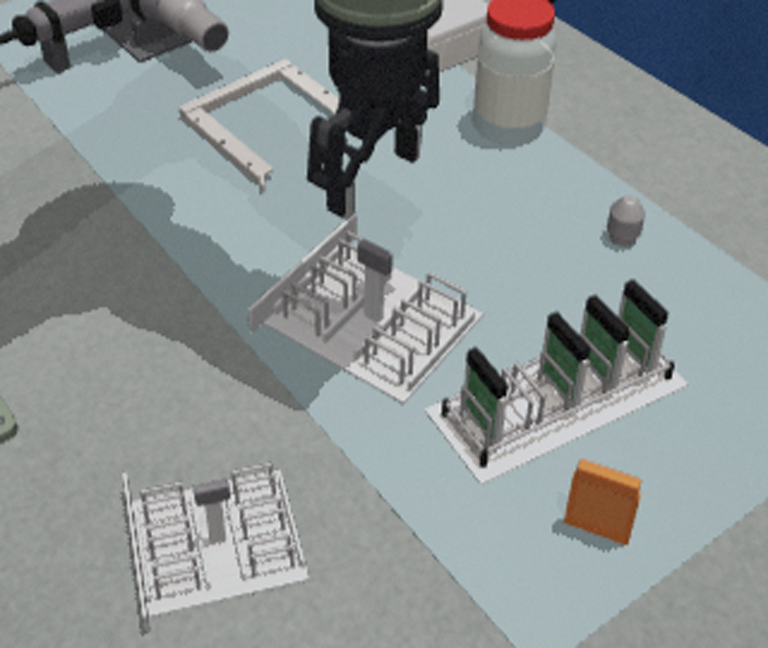

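The gripper hangs over the grip bar (crop (375,255)) with its jaws across it. I'll go down and close.

Emit:
{"name": "arm_command", "arguments": {"motion": [[[0,0,4,0,0,0,0],[0,0,7,0,0,0,0],[0,0,8.8,0,0,0,0],[0,0,8.8,0,0,0,255],[0,0,8.8,0,0,0,255],[0,0,8.8,0,0,0,255],[0,0,8.8,0,0,0,255],[0,0,8.8,0,0,0,255]]]}}

```text
time: 4.15
eef_pos: [0.4502, -0.2046, 0.0629]
orientation: [-2.508, 1.891, -0.001]
contact_force: [-0.1, -0.2, -0.3]
opening: 0.144
```

Emit:
{"name": "arm_command", "arguments": {"motion": [[[0,0,0,0,0,0,255],[0,0,0,0,0,0,255],[0,0,0,0,0,0,255],[0,0,-1,0,0,0,255],[0,0,-2,0,0,0,255],[0,0,-3,0,0,0,255],[0,0,-4,0,0,0,255],[0,0,-4,0,0,0,255]]]}}

```text
time: 4.95
eef_pos: [0.4503, -0.2048, 0.1037]
orientation: [-2.507, 1.892, -0.003]
contact_force: [0.2, 0.5, -5.0]
opening: 0.107
```

Run:
```python
from h import *
st();c=shot('top');save(c['pixels'][130:300,180:460],'t1',2.8)
plan((.47,-.17,.12,-10),(.50,-.12,.12,50),(.54,-.085,.12,92))
```

```text
t 4.95 p [ 0.4503 -0.2048  0.1037] phi -74.08 tilt 0.1 F [ 0.2  0.5 -5. ] op 0.107 q7 -1.46
[-2.78, -2.86, -1.71] [-0.0, -0.001, -1.118] rows 7.5
[2.08, -5.45, 0.0] [-0.0, -0.0, -1.048] rows 7.0
[5.25, 0.82, 0.0] [0.0, -0.0, -0.733] rows 4.9
```

View pics/t1.png

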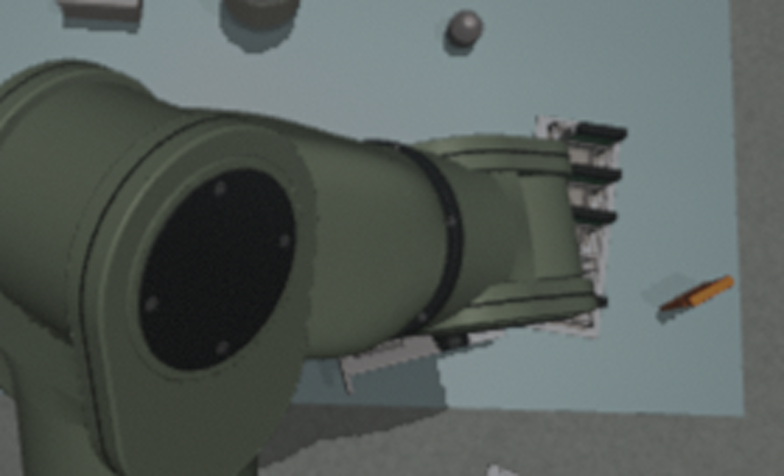

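Emit:
{"name": "arm_command", "arguments": {"motion": [[[-0.7,-0.7,-0.8,0,0,-0.1,255],[-1.4,-1.4,-1.7,0,0,-0.25,255],[-2.1,-2.1,-1.7,0,0,-0.4,255],[-2.8,-2.9,-1.7,0,0,-0.55,255],[-2.8,-2.9,-1.7,0,0,-0.7,255],[-2.8,-2.9,-1.7,0,0,-0.85,255],[-2.8,-2.9,-1.7,0,0,-1.0,255],[-2.8,-2.9,-1.7,0,0,-1.118,255]]]}}

```text
time: 5.8
eef_pos: [0.47, -0.1696, 0.119]
orientation: [-3.13, 0.265, 0.001]
contact_force: [-0.5, -0.2, -4.2]
opening: 0.105
```

Emit:
{"name": "arm_command", "arguments": {"motion": [[[0.3,-0.7,0,0,0,-0.14,255],[0.6,-1.4,0,0,0,-0.28,255],[0.9,-2.1,0,0,0,-0.42,255],[1.2,-2.8,0,0,0,-0.56,255],[1.5,-3.5,0,0,0,-0.7,255],[1.8,-4.2,0,0,0,-0.84,255],[2.1,-5.4,0,0,0,-0.96,255],[2.1,-5.4,0,0,0,-1.048,255]]]}}

```text
time: 6.6
eef_pos: [0.5006, -0.1187, 0.1189]
orientation: [-2.842, -1.337, -0.0]
contact_force: [-1.4, -0.6, -3.3]
opening: 0.105
```

Emit:
{"name": "arm_command", "arguments": {"motion": [[[0.7,0.1,0,0,0,-0.1,255],[1.4,0.2,0,0,0,-0.2,255],[2.1,0.3,0,0,0,-0.3,255],[2.8,0.4,0,0,0,-0.4,255],[3.5,0.6,0,0,0,-0.5,255],[4.3,0.8,0,0,0,-0.6,255],[5.2,0.8,0,0,0,-0.7,255],[5.2,0.8,0,0,0,-0.733,255]]]}}

```text
time: 7.4
eef_pos: [0.54, -0.0847, 0.1189]
orientation: [-2.177, -2.264, -0.0]
contact_force: [-0.3, -0.3, -4.3]
opening: 0.112
```

Run:
```python
from h import *
st();c=shot('side');save(c['pixels'][120:390,150:470],'s2',2.4)
plan((.543,-.085,.0645,92))
```

```text
t 7.4 p [ 0.54   -0.0847  0.1189] phi 92.23 tilt 0.05 F [-0.3 -0.3 -4.3] op 0.112 q7 0.28
[0.03, 0.36, 5.44] [-0.001, -0.0, 0.003] rows 1.1
```

View pics/s2.png

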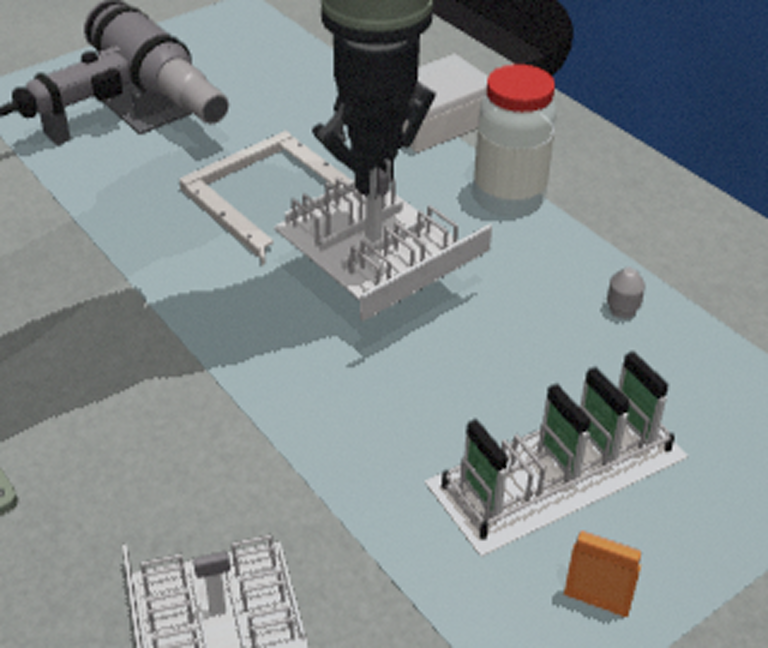

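Emit:
{"name": "arm_command", "arguments": {"motion": [[[0,0.1,1.5,0,0,0,255],[0,0.3,3,0,0,0,255],[0,0.3,4.5,0,0,0,255],[0,0.3,5.3,0,0,0,255],[0,0.3,5.5,0,0,0,255],[0,0.3,5.55,0,0,0,255],[0,0.3,5.55,0,0,0,255]]]}}

```text
time: 8.15
eef_pos: [0.5429, -0.0855, 0.0642]
orientation: [2.182, 2.259, 0.0]
contact_force: [0.4, 0.4, -4.3]
opening: 0.107
```

Run:
```python
from h import *
st();c=shot('side');save(c['pixels'][170:270,210:370],'s3',5)
C=np.array([.5374,.0814]);ax=np.array([np.cos(np.radians(92)),np.sin(np.radians(92))]);n=np.array([-ax[1],ax[0]])
for X,Y,Z in [(-62,67.5,13),(-62,-67.5,13),(78,67.5,13),(78,-67.5,13),(-62,55.5,13),(78,55.5,13),(-62,-55.5,13),(78,-55.5,13)]:
    w=C+ax*X/1e3+n*Y/1e3; print(X,Y,((proj(c,[*w,Z/1e3])[0]-[210,170])*5).round())
p,_=cur()
for X,Y,Z in [(78,65,4),(78,-65,4),(-78,65,4),(-82,-81,32)]:
    w=p[:2]+ax*X/1e3+n*Y/1e3; print('tray',X,Y,((proj(c,[*w,Z/1e3])[0]-[210,170])*5).round())
```

```text
t 8.15 p [ 0.5429 -0.0855  0.0642] phi 91.98 tilt 0.03 F [ 0.4  0.4 -4.3] op 0.107 q7 0.29
-62 67.5 [243. 265.]
-62 -67.5 [453. 162.]
78 67.5 [ 93. 133.]
78 -67.5 [297.  43.]
-62 55.5 [263. 255.]
78 55.5 [112. 125.]
-62 -55.5 [435. 171.]
78 -55.5 [279.  50.]
tray 78 65 [279. 304.]
tray 78 -65 [481. 203.]
tray -78 65 [478. 480.]
tray -82 -81 [721. 308.]
```

View pics/s3.png

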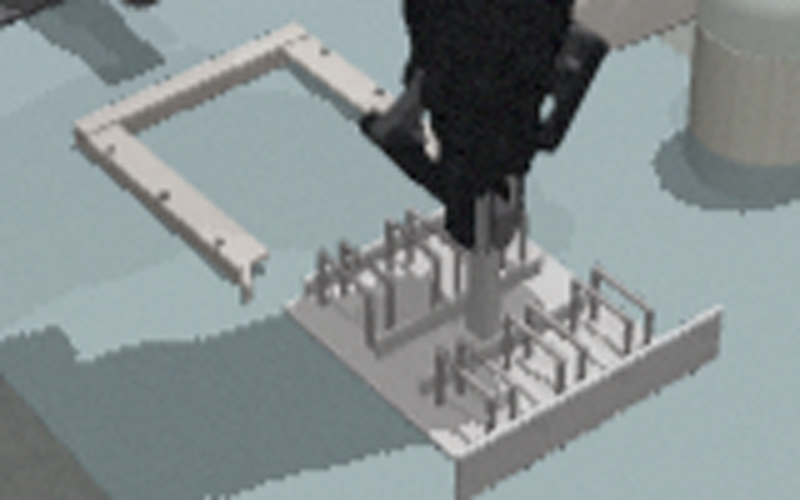

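Emit:
{"name": "arm_command", "arguments": {"motion": [[[0.8,-0.15,0,0,0,0,255],[1.6,-0.15,0,0,0,0,255],[2.4,-0.15,0,0,0,0,255],[3.2,-0.15,0,0,0,0,255],[4,-0.15,0,0,0,0,255],[4.7,-0.15,0,0,0,0,255],[5.4,-0.15,0,0,0,0,255],[6,-0.15,0,0,0,0,255]]]}}

```text
time: 9.0
eef_pos: [0.5445, -0.0326, 0.0679]
orientation: [2.175, 2.243, 0.004]
contact_force: [13.2, -53.8, 77.8]
opening: 0.106
```

Run:
```python
from h import *
st();print(arm.read_state()['torque']);c=shot('side');save(c['pixels'][160:260,210:370],'s4',5)
```

```text
t 9.0 p [ 0.5445 -0.0326  0.0679] phi 91.76 tilt 1.02 F [ 13.2 -53.8  77.8] op 0.106 q7 0.21
[-12.4329851   -2.16123556   0.93644062]
```

View pics/s4.png

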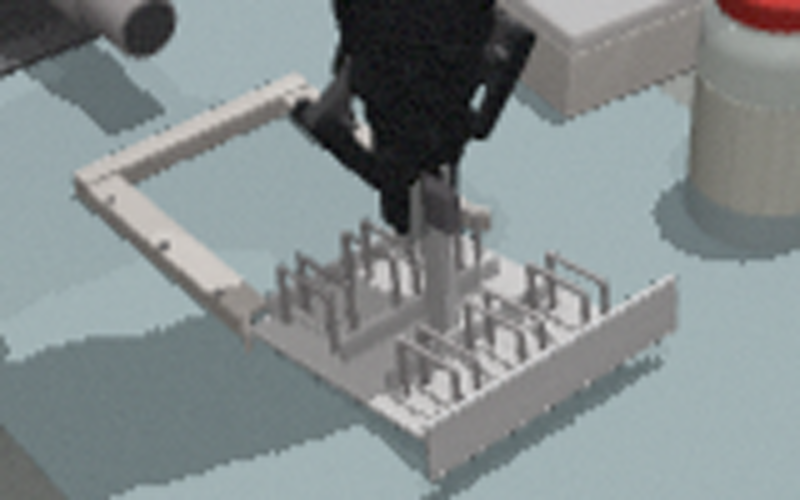

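The tray's nose is caught on the left (-x) rail end: the left nose corner is at crop (262,325) and Fx is positive. I'll back off and shift toward +x.

Emit:
{"name": "arm_command", "arguments": {"motion": [[[-0.7,0,0,0,0,0,255],[-1.4,0,0,0,0,0,255],[-2.0,0.1,0,0,0,0,255],[-3.0,0.2,0,0,0,0,255],[-4,0.45,0,0,0,0,255],[-4,0.45,0,0,0,0,255]]]}}

```text
time: 9.65
eef_pos: [0.5454, -0.0673, 0.0639]
orientation: [2.183, 2.257, -0.001]
contact_force: [-0.9, -7.3, 12.4]
opening: 0.103
```

Run:
```python
from h import *
st();print(arm.read_state()['torque']);c=shot('side');save(c['pixels'][160:260,210:370],'s5',5)
```

```text
t 9.65 p [ 0.5454 -0.0673  0.0639] phi 91.9 tilt 0.08 F [-0.9 -7.3 12.4] op 0.103 q7 0.26
[-1.03102463  0.20588951  0.06452241]
```

View pics/s5.png

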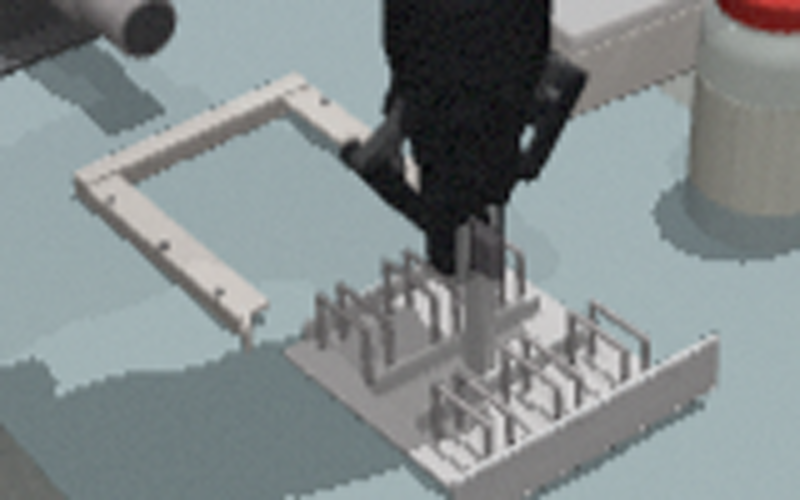

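The tray is out of the mouth, pitched nose-down in the grip, with its left nose corner at crop (287,350). I'll release it so it lies flat, then push it low down on the stop plate with the open fingers.

Emit:
{"name": "arm_command", "arguments": {"motion": [[[0,0,0,0,0,0,200],[0,0,0,0,0,0,120],[0,0,0,0,0,0,0],[0,0,0,0,0,0,0],[0,0,0,0,0,0,0],[0,0,-3,0,0,0,0],[0,0,-7,0,0,0,0],[0,0,-9,0,0,0,0]]]}}

```text
time: 10.5
eef_pos: [0.5456, -0.0655, 0.1564]
orientation: [2.181, 2.258, 0.002]
contact_force: [-0.1, -0.9, -0.7]
opening: 1.002
```

```bash
python3 -c "
from h import *
st();plan((.47,-.22,.155,92))"
```

```text
t 10.5 p [ 0.5456 -0.0655  0.1564] phi 92.0 tilt 0.13 F [-0.1 -0.9 -0.7] op 1.002 q7 0.24
[-15.18, -8.09, 0.13] [0.002, 0.0, -0.0] rows 3.4
```

Emit:
{"name": "arm_command", "arguments": {"motion": [[[-27,-11.6,0,0,0,0,0],[-27,-11.6,0,0,0,0,0],[-27,-11.6,0,0,0,0,0],[-27,-11.6,0,0,0,0,0],[-27,-11.6,0,0,0,0,0],[-27,-11.6,0,0,0,0,0],[-27,-11.6,0,0,0,0,0]]]}}

```text
time: 11.2
eef_pos: [0.4351, -0.345, 0.1538]
orientation: [2.19, 2.251, -0.005]
contact_force: [0.4, 1.6, -0.4]
opening: 0.999
```

Run:
```python
from h import *
st();c=shot('top');save(c['pixels'][150:270,180:340],'t2',5)
W=cloud(c);z=W[...,2];m=(z>.08)&(z<.11)&(W[...,0]>.45)&(W[...,0]<.62)&(W[...,1]<0)&(W[...,1]>-.2)
q=W[m];print(m.sum(),cv2.minAreaRect((q[:,:2]*1000).astype(np.float32)) if m.sum() else '')
c=shot('side')
```

```text
t 11.2 p [ 0.4351 -0.345   0.1538] phi 91.57 tilt 0.18 F [ 0.4  1.6 -0.4] op 0.999 q7 0.7
52 ((544.1822509765625, -80.86483764648438), (7.95612907409668, 31.418046951293945), 1.1884145736694336)
```

View pics/t2.png

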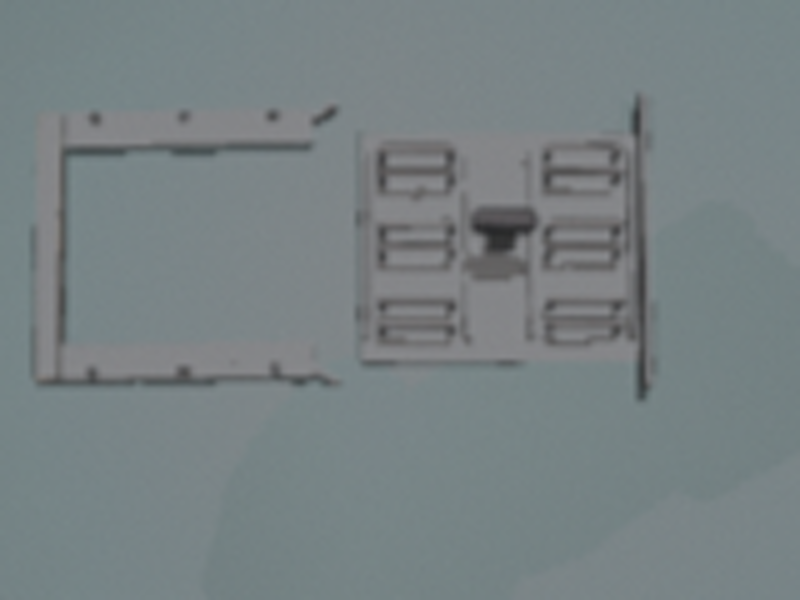

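The top view shows the tray flat in front of the mouth: floor edges at v=135 and 362, nose at u=362, stop plate at u=640. The bay's lips have inner edges at v=148 and 348, and its end stop is at u=64.

Run:
```python
from h import *
c=load('top');f=lambda a:np.array(a)/5+[180,150]
b=at(c,f([(70,148),(310,146),(70,346),(310,347),(64,148),(64,346)]),.013);print('bay',b.round(4))
mid=(b[0]+b[2])/2,(b[1]+b[3])/2;print(mid)
d=mid[0]-mid[1];print('axis deg',np.degrees(np.arctan2(d[1],d[0])))
t=at(c,f([(362,133),(632,137),(362,361),(632,361)]),.004);print('tray',t.round(4),t.mean(0))
d=t[0]+t[2]-t[1]-t[3];print(np.degrees(np.arctan2(d[1],d[0])))
for h in(.032,): print('stop',at(c,f([(640,95),(640,400)]),h).round(4))
plan((.544,-.20,.155,92),(.544,-.20,.006,92))
```

```text
bay [[0.5906 0.158  0.013 ]
 [0.5958 0.0241 0.013 ]
 [0.4794 0.1517 0.013 ]
 [0.4828 0.0197 0.013 ]
 [0.5905 0.1613 0.013 ]
 [0.4794 0.155  0.013 ]]
(array([0.53503335, 0.15485308, 0.013     ]), array([0.53930379, 0.02190306, 0.013     ]))
axis deg 91.83974229589181
tray [[ 0.6061 -0.0044  0.004 ]
 [ 0.6084 -0.1568  0.004 ]
 [ 0.4769 -0.0088  0.004 ]
 [ 0.4813 -0.1586  0.004 ]] [ 0.54319477 -0.08214333  0.004     ]
91.27535765329404
stop [[ 0.6259 -0.1581  0.032 ]
 [ 0.4571 -0.1605  0.032 ]]
[13.61, 11.05, -0.13] [-0.0, -0.0, -0.001] rows 3.5
[-0.01, -0.0, 14.9] [-0.0, -0.0, -0.0] rows 3.0
```

Emit:
{"name": "arm_command", "arguments": {"motion": [[[13.6,11.05,0,0,0,0,0],[13.6,11.05,0,0,0,0,0],[13.6,11.05,0,0,0,0,0],[13.6,11.05,0,0,0,0,0],[13.6,11.05,5,0,0,0,0],[13.6,11.05,10,0,0,0,0],[13.6,11.05,14.5,0,0,0,0],[13.6,11.05,15.1,0,0,0,0]]]}}

```text
time: 12.1
eef_pos: [0.5423, -0.197, -0.0013]
orientation: [-2.176, -2.258, 0.004]
contact_force: [1.6, -0.9, 0.9]
opening: 0.996
```

```bash
python3 -c "
from h import *
st();plan((.545,-.175,.003,91.8),(.5425,-.09,.003,91.8))"
```

```text
t 12.1 p [ 0.5423 -0.197  -0.0013] phi 92.11 tilt 0.39 F [ 1.6 -0.9  0.9] op 0.996 q7 0.45
[2.19, 0.35, -0.42] [-0.006, -0.003, 0.006] rows 0.5
[8.51, 0.01, -0.0] [-0.0, 0.0, -0.0] rows 1.7
```

Emit:
{"name": "arm_command", "arguments": {"motion": [[[1,0.3,-0.4,0,0,0.006,0],[2.2,0.3,-0.4,0,0,0.006,0],[3.4,0.3,-0.4,0,0,0.006,0],[4.6,0.3,-0.4,0,0,0.006,0],[6,0.3,-0.4,0,0,0.006,0],[7.5,0.3,-0.4,0,0,0.006,0],[9,0.3,-0.4,0,0,0.006,0],[10.5,0.3,-0.4,0,0,0.006,0]]]}}

```text
time: 12.9
eef_pos: [0.544, -0.0935, 0.0077]
orientation: [2.188, 2.252, 0.001]
contact_force: [1.8, -6.7, 3.4]
opening: 0.999
```

Run:
```python
from h import *
st();plan((.538,-.03,.003,91.8),(.5375,-.013,.003,91.8))
c=shot('top');W=cloud(c);z=W[...,2];m=(z>.08)&(z<.1)&(W[...,0]>.5)&(W[...,0]<.6)&(W[...,1]<.15)&(W[...,1]>-.2)
q=W[m];print(m.sum(),cv2.minAreaRect((q[:,:2]*1000).astype(np.float32)) if m.sum() else '')
```

```text
t 12.9 p [ 0.544  -0.0935  0.0077] phi 91.65 tilt 0.1 F [ 1.8 -6.7  3.4] op 0.999 q7 0.33
[6.37, -0.42, 0.46] [0.002, 0.001, -0.003] rows 1.3
[1.7, 0.01, 0.0] [-0.0, -0.0, 0.0] rows 0.3
0
```

Emit:
{"name": "arm_command", "arguments": {"motion": [[[1,0,0.2,0,0,0,0],[2,-0.1,0.3,0,0,0,0],[3,-0.1,0.3,0,0,0,0],[4,-0.2,0.3,0,0,0,0],[5,-0.2,0.3,0,0,0,0],[5.6,-0.3,0.3,0,0,0,0],[6.2,-0.3,0.3,0,0,0,0]]]}}

```text
time: 13.65
eef_pos: [0.5391, -0.0325, 0.0041]
orientation: [2.188, 2.252, 0.001]
contact_force: [4.3, -4.7, 0.1]
opening: 1.0
```

Emit:
{"name": "arm_command", "arguments": {"motion": [[[0.5,0,0,0,0,0,0],[1,0,0,0,0,0,0],[1.4,0,0,0,0,0,0],[1.7,0,0,0,0,0,0],[1.9,0,0,0,0,0,0],[2.1,0,0,0,0,0,0]]]}}

```text
time: 14.25
eef_pos: [0.5385, -0.0118, 0.0041]
orientation: [2.189, 2.252, 0.0]
contact_force: [3.3, -3.8, 0.8]
opening: 0.998
```

Run:
```python
from h import *
st()
c=shot('side');W=cloud(c);z=W[...,2];m=(z>.075)&(z<.1)&(W[...,0]>.5)&(W[...,0]<.58)&(W[...,1]<.14)&(W[...,1]>.0)
q=W[m];print(m.sum(),cv2.minAreaRect((q[:,:2]*1000).astype(np.float32)) if m.sum() else '')
```

```text
t 14.25 p [ 0.5385 -0.0118  0.0041] phi 91.64 tilt 0.08 F [ 3.3 -3.8  0.8] op 0.998 q7 0.23
82 ((526.9405517578125, 46.69527816772461), (101.92021179199219, 17.859840393066406), 71.0595703125)
```

Emit:
{"name": "arm_command", "arguments": {"motion": [[[0.2,0,0,0,0,0,0],[0.4,0,0,0,0,0,0],[0.5,0,0,0,0,0,0],[0.5,0,0,0,0,0,0]]]}}

```text
time: 14.7
eef_pos: [0.5385, -0.0099, 0.0042]
orientation: [2.188, 2.249, -0.003]
contact_force: [4.7, -22.6, 0.7]
opening: 1.002
```

Emit:
{"name": "arm_command", "arguments": {"motion": [[[0.2,0,0,0,0,0,0],[0.2,0,0,0,0,0,0],[-2,0,0,0,0,0,0],[-4,0,-4,0,0,0,0],[-8,-2,-9,0,0,0,0],[-13,-4,-15,0,0,0,0],[-18,-6,-15,0,0,0,0],[-23,-8,-15,0,0,0,0]]]}}

```text
time: 15.5
eef_pos: [0.4797, -0.198, 0.1481]
orientation: [2.186, 2.254, 0.002]
contact_force: [0.7, -0.2, -0.9]
opening: 0.998
```

```bash
cat >> h.py <<'E'
def bar(c): # tray grip bar from the top camera
    W=cloud(c);z=W[...,2];m=(z>.08)&(z<.105)&(W[...,0]>.5)&(W[...,0]<.58)&(W[...,1]<.15)&(W[...,1]>-.2)
    q=W[m];r=cv2.minAreaRect((q[:,:2]*1000).astype(np.float32)) if m.sum()>9 else None
    print('bar',m.sum(),np.round(r[0],1),np.round(r[1],1),round(r[2],1)) if r else print('bar none')
def plates(c):
    W=cloud(c);z=W[...,2];reg=((z>.06)&(z<.1)&(W[...,1]<-.3)&(W[...,1]>-.43)&(W[...,0]>.4)&(W[...,0]<.66)).astype(np.uint8)
    n,l,s,ce=cv2.connectedComponentsWithStats(reg)
    for i in range(1,n):
        if s[i,4]>40:
            p=W[l==i];p=p[p[:,2]>.074];r=cv2.minAreaRect((p[:,:2]*1000).astype(np.float32));print('plate',np.round(r[0],1),np.round(r[1],1),round(r[2],1),p[:,2].max().round(3))
E
python3 - <<'E'
from h import *
st();c=shot('top');save(c['pixels'][150:270,180:340],'t3',5);bar(c);plates(c)
E
```

```text
t 15.5 p [ 0.4797 -0.198   0.1481] phi 91.76 tilt 0.11 F [ 0.7 -0.2 -0.9] op 0.998 q7 0.49
bar 53 [538.7  82.3] [ 9.3 31.3] 1.3
plate [ 604.  -380.5] [45.2 10.4] 75.8 0.091
```

View pics/t3.png

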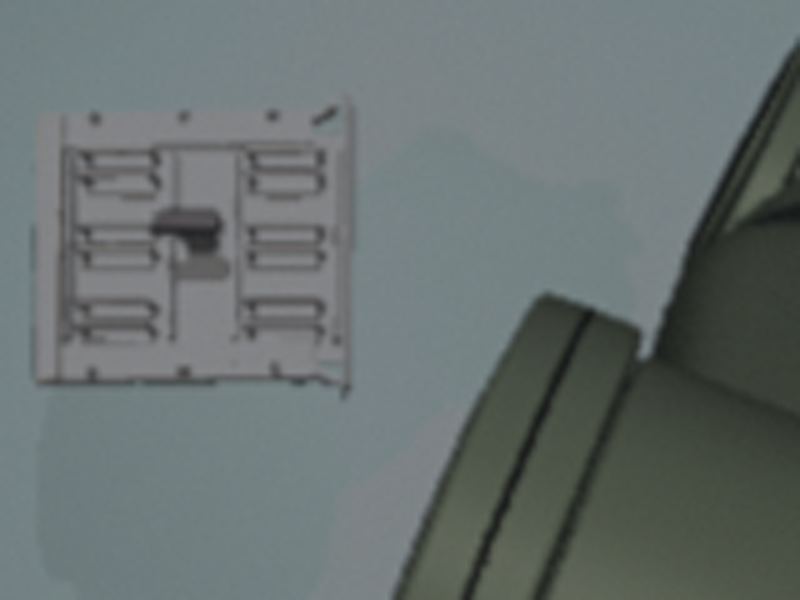

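The tray is home: the stop plate (u=347) is at the rail ends, and the slot hoops show at rows of about 169, 242 and 318. Next I'll get the tray's lateral position from the hoop rows.

Run:
```python
from h import *
c=load('top')
g=c['pixels'].astype(float).mean(2)
for name,u0,u1 in(('nose',197,211),('stop',231,244)):
    print(name,[(v,int(g[v,u0:u1].mean())) for v in range(177,221)])
f=lambda a:np.array(a)/5+[180,150]
for uv in [(120,242.5),(286,242.5),(120,169.5),(120,318),(286,169.5),(286,318)]: print(uv,at(c,f([uv]),.039).round(4))
print('bar top ends',at(c,f([(155,214),(220,214),(188,208),(188,222)]),.092).round(4))
O=np.array([.5382,.0825]);a=np.radians(91.75);ax=np.array([np.cos(a),np.sin(a)]);n=np.array([-ax[1],ax[0]])
k=0
for X in(-46,46):
    for Y in(-42,0,42): print('slot',k,(O+ax*X/1e3+n*Y/1e3).round(4),((proj(c,[*(O+ax*X/1e3+n*Y/1e3),.039])-[180,150])*5).round(1));k+=1
```

```text
nose [(177, 132), (178, 131), (179, 120), (180, 93), (181, 109), (182, 122), (183, 104), (184, 103), (185, 107), (186, 116), (187, 125), (188, 111), (189, 111), (190, 126), (191, 132), (192, 131), (193, 130), (194, 117), (195, 98), (196, 112), (197, 123), (198, 100), (199, 106), (200, 104), (201, 115), (202, 124), (203, 109), (204, 121), (205, 131), (206, 132), (207, 132), (208, 131), (209, 115), (210, 95), (211, 110), (212, 123), (213, 104), (214, 96), (215, 87), (216, 109), (217, 118), (218, 115), (219, 126), (220, 131)]
stop [(177, 130), (178, 114), (179, 114), (180, 100), (181, 116), (182, 125), (183, 99), (184, 98), (185, 120), (186, 127), (187, 127), (188, 109), (189, 109), (190, 126), (191, 132), (192, 132), (193, 132), (194, 122), (195, 101), (196, 117), (197, 127), (198, 101), (199, 104), (200, 104), (201, 120), (202, 127), (203, 106), (204, 120), (205, 132), (206, 132), (207, 132), (208, 131), (209, 104), (210, 88), (211, 116), (212, 127), (213, 105), (214, 102), (215, 99), (216, 117), (217, 124), (218, 127), (219, 130), (220, 131)]
(120, 242.5) [[0.5337 0.1232 0.039 ]]
(286, 242.5) [[0.5364 0.0333 0.039 ]]
(120, 169.5) [[0.574  0.1253 0.039 ]]
(120, 318) [[0.4925 0.121  0.039 ]]
(286, 169.5) [[0.5767 0.035  0.039 ]]
(286, 318) [[0.4951 0.0317 0.039 ]]
bar top ends [[0.5404 0.0976 0.092 ]
 [0.5414 0.064  0.092 ]
 [0.544  0.0807 0.092 ]
 [0.5367 0.0803 0.092 ]]
slot 0 [0.5816 0.0378] [[281.1 160.5]]
slot 1 [0.5396 0.0365] [[280.4 236.4]]
slot 2 [0.4976 0.0352] [[279.6 313.2]]
slot 3 [0.5788 0.1298] [[112.3 160.6]]
slot 4 [0.5368 0.1285] [[110.5 236.5]]
slot 5 [0.4948 0.1272] [[108.8 313.3]]
```

```bash
python3 -c "
from h import *
plan((.4433,-.358,.15,82.2),(.4433,-.358,.060,82.2))"
```

```text
[-15.0, -3.58, -0.06] [0.001, 0.005, 0.157] rows 3.1
[-0.0, 0.0, 9.0] [-0.0, 0.0, 0.0] rows 1.8
```

Emit:
{"name": "arm_command", "arguments": {"motion": [[[-5,-1,0,0,0.005,0.05,170],[-9,-2.5,0,0,0.005,0.1,170],[-12.5,-3.2,0,0,0.005,0.157,170],[-15,-3.6,0,0,0.005,0.157,170],[-15,-3.6,0,0,0.005,0.157,170],[-15,-3.6,0,0,0.005,0.157,170],[-15,-3.6,0,0,0.005,0.157,170],[-15,-3.6,0,0,0.005,0.157,170]]]}}

```text
time: 16.35
eef_pos: [0.4488, -0.3472, 0.1461]
orientation: [-2.354, -2.074, -0.006]
contact_force: [0.2, -0.1, -0.3]
opening: 0.333
```

Run:
```python
from h import *
st();c=shot('top');plates(c);bar(c)
c=shot('side');save(c['pixels'][200:360,290:450],'s6',3.7)
plan((.4433,-.358,.060,82.2))
```

```text
t 16.35 p [ 0.4488 -0.3472  0.1461] phi 82.75 tilt 0.31 F [ 0.2 -0.1 -0.3] op 0.333 q7 0.6
plate [ 601.7 -379.4] [49.  11.3] 81.8 0.09
plate [ 561.9 -374.1] [46.1  9.9] 82.1 0.09
plate [ 523.3 -363.2] [36.5 10.3] 83.6 0.091
bar 52 [539.4  82.3] [ 8.6 31.6] 1.1
[-1.14, -0.4, 8.61] [-0.0, -0.005, 0.009] rows 1.7
```

View pics/s6.png

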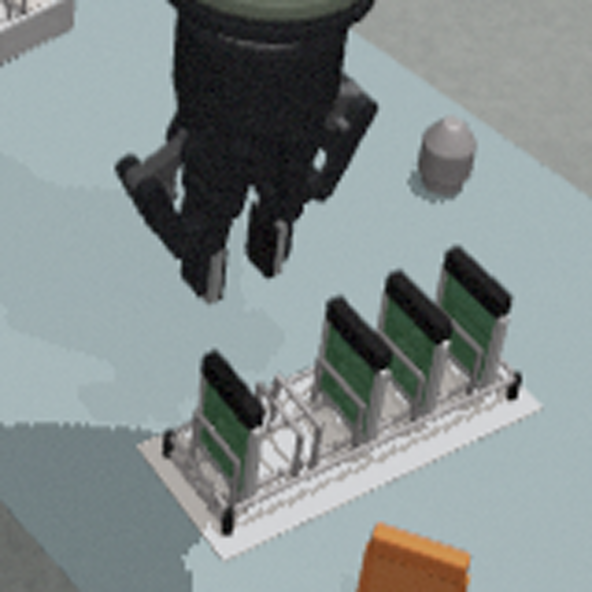

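The side view shows the fingers (crop (205,275) and (270,250)) short of the first plate's strip at (233,390), roughly 1 cm as planned. I'll correct, descend and grip.

Emit:
{"name": "arm_command", "arguments": {"motion": [[[-1.1,-0.4,0,0,-0.005,0.009,170],[-1.15,-0.4,0,0,-0.005,0.009,170],[-1.15,-0.4,2,0,-0.005,0.009,170],[-1.15,-0.4,4.5,0,-0.005,0.009,170],[-1.15,-0.4,7,0,-0.005,0.009,170],[-1.15,-0.4,8.6,0,-0.005,0.009,170],[-1.15,-0.4,8.6,0,-0.005,0.009,170],[-1.15,-0.4,8.6,0,-0.005,0.009,170]]]}}

```text
time: 17.25
eef_pos: [0.4429, -0.3591, 0.0605]
orientation: [-2.369, -2.064, 0.001]
contact_force: [0.4, -0.3, 1.0]
opening: 0.332
```

Emit:
{"name": "arm_command", "arguments": {"motion": [[[0,0,0,0,0,0,200],[0,0,0,0,0,0,225],[0,0,0,0,0,0,255],[0,0,0,0,0,0,255],[0,0,0,0,0,0,255],[0,0,0,0,0,0,255]]]}}

```text
time: 17.85
eef_pos: [0.4433, -0.3591, 0.0608]
orientation: [2.367, 2.063, -0.0]
contact_force: [0.8, 0.1, 7.9]
opening: 0.104
```

```bash
python3 -c "
from h import *
st()"
```

```text
t 17.85 p [ 0.4433 -0.3591  0.0608] phi 82.15 tilt 0.07 F [0.8 0.1 7.9] op 0.104 q7 0.62
```

```bash
cat >> h.py <<'E'
O=np.array([.5387,.0825]);_a=np.radians(91.75);AX=np.array([np.cos(_a),np.sin(_a)]);N=np.array([-AX[1],AX[0]])
def slot(k,off=0.): # off: plate centre ahead of TCP along tool x (m)
    X=-46 if k<3 else 46;Y=(-42,0,42)[k%3]
    return O+AX*(X/1e3-off)+N*Y/1e3
E
python3 -c "
from h import *
s=slot(5,.0012);print(s);plan((.4433,-.359,.16,82.2),(.49,-.13,.16,88),(*s,.16,91.75),(*s,.1,91.75),(*s,.054,91.75))"
```

```text
[0.49535146 0.12599649]
[0.01, 0.0, -9.92] [0.001, 0.001, -0.001] rows 2.0
[23.32, 1.53, 0.01] [-0.0, -0.0, -0.101] rows 4.7
[25.6, -0.36, 0.0] [-0.0, -0.0, -0.066] rows 5.1
[-0.0, -0.0, 6.0] [-0.0, -0.0, 0.0] rows 1.2
[-0.0, -0.0, 4.6] [-0.0, -0.0, 0.0] rows 0.9
```

Emit:
{"name": "arm_command", "arguments": {"motion": [[[0,0,-1,0,0,0,255],[0,0,-2.2,0,0,0,255],[0,0,-3.6,0,0,0,255],[0,0,-5.2,0,0,0,255],[0,0,-7,0,0,0,255],[0,0,-8.8,0,0,0,255],[0,0,-9.9,0,0,0,255],[0,0,-9.9,0,0,0,255]]]}}

```text
time: 18.65
eef_pos: [0.4434, -0.3591, 0.1607]
orientation: [2.367, 2.063, 0.0]
contact_force: [-0.4, -0.2, -1.5]
opening: 0.106
```

Emit:
{"name": "arm_command", "arguments": {"motion": [[[2,0.1,0,0,0,-0.01,255],[5,0.3,0,0,0,-0.03,255],[8.5,0.5,0,0,0,-0.04,255],[12,0.7,0,0,0,-0.05,255],[15.5,1,0,0,0,-0.07,255],[19,1.2,0,0,0,-0.09,255],[22,1.4,0,0,0,-0.1,255],[23.3,1.5,0,0,0,-0.101,255]]]}}

```text
time: 19.45
eef_pos: [0.4899, -0.1272, 0.1585]
orientation: [-2.256, -2.184, 0.0]
contact_force: [0.4, 0.1, -0.5]
opening: 0.101
```

Emit:
{"name": "arm_command", "arguments": {"motion": [[[3,0,0,0,0,-0.01,255],[7,-0.1,0,0,0,-0.03,255],[11,-0.1,0,0,0,-0.04,255],[15,-0.2,0,0,0,-0.05,255],[19,-0.3,0,0,0,-0.06,255],[22.5,-0.3,0,0,0,-0.066,255],[25,-0.36,0,0,0,-0.066,255],[25.6,-0.36,0,0,0,-0.066,255]]]}}

```text
time: 20.25
eef_pos: [0.4949, 0.1284, 0.1584]
orientation: [-2.184, -2.257, 0.001]
contact_force: [0.2, -0.9, -0.2]
opening: 0.101
```

Emit:
{"name": "arm_command", "arguments": {"motion": [[[0,0,0,0,0,0,255],[0,0,0,0,0,0,255],[0,0,0,0,0,0,255],[0,0,0,0,0,0,255]]]}}

```text
time: 20.65
eef_pos: [0.4954, 0.1249, 0.1591]
orientation: [-2.189, -2.253, 0.001]
contact_force: [1.2, -0.5, -0.6]
opening: 0.104
```

Run:
```python
from h import *
st();s=slot(5,.0012);plan((*s,.104,91.75),(*s,.054,91.75))
c=shot('side');W=cloud(c);z=W[...,2];m=(z>.1)&(z<.163)&(abs(W[...,0]-s[0])<.02)&(abs(W[...,1]-.1272)<.04)
q=W[m];
for a,b in((.1,.115),(.115,.13),(.13,.15)):
    k=q[(q[:,2]>a)&(q[:,2]<b)]; print(a,len(k),np.percentile(k[:,:2],[3,50,97],axis=0).round(4).tolist() if len(k) else '', 'tool-rel')
c=shot('top');bar(c)
```

```text
t 20.65 p [0.4954 0.1249 0.1591] phi 91.64 tilt 0.03 F [ 1.2 -0.5 -0.6] op 0.104 q7 -0.05
[0.11, 0.0, 5.51] [-0.0, 0.0, -0.002] rows 1.1
[-0.0, 0.0, 5.0] [-0.0, 0.0, 0.0] rows 1.0
0.1 24 [[0.4912, 0.0994], [0.4933, 0.1208], [0.4978, 0.1441]] tool-rel
0.115 59 [[0.4913, 0.0986], [0.4932, 0.1199], [0.4972, 0.1467]] tool-rel
0.13 80 [[0.4918, 0.098], [0.4933, 0.1206], [0.4974, 0.1482]] tool-rel
bar 52 [539.2  82.1] [ 8.5 31.5] 2.3
```

Run:
```python
from h import *
c=load('side');W=cloud(c);z=W[...,2]
m=(z>.074)&(z<.095)&(abs(W[...,0]-.5387)<.014)&(abs(W[...,1]-.0825)<.03);q=W[m]
print(len(q),np.percentile(q,[3,50,97],axis=0).round(4).tolist())
k=q[q[:,2]>.088];print('top',len(k),k.mean(0),np.ptp(k,axis=0))
```

```text
83 [[0.5332, 0.0645, 0.0754], [0.5364, 0.0787, 0.0863], [0.5446, 0.0965, 0.0945]]
top 39 [0.53842769 0.08125358 0.09123817] [0.01180939 0.03357955 0.00641517]
```

Emit:
{"name": "arm_command", "arguments": {"motion": [[[0.17,0,0,0,0,-0.002,255],[0.17,0,2,0,0,-0.002,255],[0.17,0,4,0,0,-0.002,255],[0.17,0,5.5,0,0,-0.002,255],[0.17,0,7,0,0,-0.002,255],[0.17,0,8,0,0,-0.002,255],[0.17,0,8.5,0,0,-0.002,255],[0.17,0,8.8,0,0,-0.002,255]]]}}

```text
time: 21.55
eef_pos: [0.4952, 0.1276, 0.0709]
orientation: [-2.185, -2.256, 0.001]
contact_force: [-0.2, -0.1, -0.2]
opening: 0.104
```

Emit:
{"name": "arm_command", "arguments": {"motion": [[[0,0,0.4,0,0,0,255],[0,0,0.8,0,0,0,255],[0,0,1.2,0,0,0,255],[0,0,1.6,0,0,0,255],[0,0,1.7,0,0,0,255],[0,0,1.7,0,0,0,255]]]}}

```text
time: 22.15
eef_pos: [0.4958, 0.1277, 0.055]
orientation: [2.185, 2.256, 0.002]
contact_force: [-2.8, -0.1, 27.0]
opening: 0.104
```

```bash
python3 -c "
from h import *
st()"
```

```text
t 22.15 p [0.4958 0.1277 0.055 ] phi 91.82 tilt 0.09 F [-2.8 -0.1 27. ] op 0.104 q7 -0.01
```

Emit:
{"name": "arm_command", "arguments": {"motion": [[[0,0,-0.1,0,0,0,235],[0,0,-0.1,0,0,0,210],[0,0,-0.1,0,0,0,170],[0,0,-0.1,0,0,0,170],[0,0,-0.1,0,0,0,170],[0,0,-1.5,0,0,0,170],[0,0,-5,0,0,0,170],[0,0,-10,0,0,0,170]]]}}

```text
time: 22.95
eef_pos: [0.4943, 0.1273, 0.1538]
orientation: [-2.184, -2.255, 0.005]
contact_force: [0.8, 0.0, 1.2]
opening: 0.333
```

Run:
```python
from h import *
st();c=shot('side');W=cloud(c);z=W[...,2];s=slot(5)
m=(z>.045)&(z<.095)&(abs(W[...,0]-s[0])<.02)&(abs(W[...,1]-.1272)<.04);q=W[m]
print(len(q),np.percentile(q,[3,50,97],axis=0).round(4).tolist())
plan((.5225,-.1,.155,88),(.5224,-.368,.155,82.2),(.5224,-.368,.0600,82.2))
```

```text
t 22.95 p [0.4943 0.1273 0.1538] phi 91.82 tilt 0.22 F [0.8 0.  1.2] op 0.333 q7 -0.04
157 [[0.4897, 0.1008, 0.0461], [0.4932, 0.1207, 0.0691], [0.4994, 0.149, 0.0822]]
[-22.83, 1.86, 0.64] [0.005, -0.002, 0.066] rows 4.6
[-26.78, 0.92, 0.02] [0.0, 0.0, 0.101] rows 5.4
[0.0, -0.01, 9.5] [0.0, 0.0, 0.0] rows 1.9
```

Emit:
{"name": "arm_command", "arguments": {"motion": [[[-4,0.3,0,0,0,0.01,170],[-8.5,0.7,0,0,0,0.03,170],[-13,1.1,0,0,0,0.04,170],[-18,1.5,0,0,0,0.06,170],[-22.8,1.9,0,0,0,0.066,170],[-22.8,1.9,0,0,0,0.066,170]]]}}

```text
time: 23.6
eef_pos: [0.5212, -0.1068, 0.1541]
orientation: [2.266, 2.172, -0.004]
contact_force: [0.3, 1.4, 0.2]
opening: 0.333
```

Emit:
{"name": "arm_command", "arguments": {"motion": [[[-4,0.2,0,0,0,0.02,170],[-9,0.4,0,0,0,0.04,170],[-14,0.6,0,0,0,0.06,170],[-19,0.8,0,0,0,0.08,170],[-24,0.9,0,0,0,0.1,170],[-26.8,0.9,0,0,0,0.101,170],[-26.8,0.9,0,0,0,0.101,170],[-26.8,0.9,0,0,0,0.101,170]]]}}

```text
time: 24.4
eef_pos: [0.5212, -0.3677, 0.1536]
orientation: [-2.366, -2.065, 0.0]
contact_force: [0.1, 0.7, 0.6]
opening: 0.334
```

```bash
python3 -c "
from h import *
st();plan((.5224,-.368,.0600,82.2));c=shot('top');plates(c);bar(c)"
```

```text
t 24.4 p [ 0.5212 -0.3677  0.1536] phi 82.23 tilt 0.06 F [0.1 0.7 0.6] op 0.334 q7 0.54
[-0.02, 0.13, 9.36] [-0.001, -0.001, 0.001] rows 1.9
plate [ 601.4 -379.7] [45.1  9.8] 82.8 0.091
plate [ 562.9 -369. ] [38.4 10.8] 81.7 0.089
bar 53 [538.8  82.2] [ 9.2 31.6] 1.7
```

Emit:
{"name": "arm_command", "arguments": {"motion": [[[0,0.13,2.5,0,0,0,170],[0,0.13,5,0,0,0,170],[0,0.13,7.5,0,0,0,170],[0,0.13,9.35,0,0,0,170],[0,0.13,9.35,0,0,0,170],[0,0.13,9.35,0,0,0,200],[0,0.13,9.35,0,0,0,230],[0,0.13,9.35,0,0,0,255]]]}}

```text
time: 25.25
eef_pos: [0.5233, -0.368, 0.0618]
orientation: [2.365, 2.066, 0.001]
contact_force: [0.8, 2.2, 4.3]
opening: 0.107
```

Emit:
{"name": "arm_command", "arguments": {"motion": [[[0,0,0,0,0,0,255],[0,0,0,0,0,0,255],[0,0,0,0,0,0,255],[0,0,0,0,0,0,255]]]}}

```text
time: 25.65
eef_pos: [0.5233, -0.3681, 0.0616]
orientation: [2.365, 2.066, 0.001]
contact_force: [0.1, 1.3, 7.8]
opening: 0.106
```

```bash
python3 -c "
from h import *
st();s=slot(3,0);print(s);plan((.5224,-.368,.16,82.2),(.555,-.13,.16,88),(*s,.16,91.75))"
```

```text
t 25.65 p [ 0.5233 -0.3681  0.0616] phi 82.27 tilt 0.08 F [0.1 1.3 7.8] op 0.106 q7 0.55
[0.57927564 0.12976116]
[-0.01, -0.07, -9.84] [0.001, 0.001, 0.001] rows 2.0
[24.03, 0.0, 0.01] [0.0, -0.0, -0.101] rows 4.8
[26.04, 1.52, 0.01] [0.0, -0.0, -0.065] rows 5.2
```

Emit:
{"name": "arm_command", "arguments": {"motion": [[[0,0,-1,0,0,0,255],[0,0,-2.2,0,0,0,255],[0,0,-3.6,0,0,0,255],[0,0,-5.2,0,0,0,255],[0,0,-7,0,0,0,255],[0,0,-8.8,0,0,0,255],[0,0,-9.8,0,0,0,255],[0,0,-9.8,0,0,0,255]]]}}

```text
time: 26.45
eef_pos: [0.5231, -0.3684, 0.1603]
orientation: [2.365, 2.065, 0.0]
contact_force: [-0.1, -0.3, -0.6]
opening: 0.107
```

Emit:
{"name": "arm_command", "arguments": {"motion": [[[2,0,0,0,0,-0.01,255],[5,0,0,0,0,-0.03,255],[8.5,0,0,0,0,-0.04,255],[12,0,0,0,0,-0.05,255],[15.5,0,0,0,0,-0.07,255],[19,0,0,0,0,-0.09,255],[22,0,0,0,0,-0.1,255],[24,0,0,0,0,-0.101,255]]]}}

```text
time: 27.25
eef_pos: [0.5549, -0.1277, 0.1579]
orientation: [-2.255, -2.185, 0.001]
contact_force: [0.1, -0.5, -0.1]
opening: 0.107
```

Emit:
{"name": "arm_command", "arguments": {"motion": [[[3,0.1,0,0,0,-0.01,255],[7,0.3,0,0,0,-0.03,255],[11,0.5,0,0,0,-0.04,255],[15,0.8,0,0,0,-0.05,255],[19,1.1,0,0,0,-0.06,255],[22.5,1.3,0,0,0,-0.065,255],[25,1.5,0,0,0,-0.065,255],[26,1.5,0,0,0,-0.065,255]]]}}

```text
time: 28.05
eef_pos: [0.5783, 0.1319, 0.1577]
orientation: [-2.182, -2.258, 0.001]
contact_force: [-0.3, -1.2, -1.2]
opening: 0.103
```

Emit:
{"name": "arm_command", "arguments": {"motion": [[[0,0,0,0,0,0,255],[0,0,0,0,0,0,255],[0,0,0,0,0,0,255],[0,0,0,0,0,0,255]]]}}

```text
time: 28.45
eef_pos: [0.5789, 0.128, 0.1585]
orientation: [-2.188, -2.254, 0.001]
contact_force: [0.6, 0.1, -0.8]
opening: 0.103
```

```bash
cat >> h.py <<'E'
def held(k): # side view: held plate vs bar-relative slot
    c=shot('side');W=cloud(c);z=W[...,2];p,_=cur()
    m=(z>p[2]-.055)&(z<p[2]-.005)&(abs(W[...,0]-p[0])<.02)&(abs(W[...,1]-p[1])<.04);q=W[m]
    a=np.percentile(q,[3,50,97],axis=0);print('held n',len(q),'y',a[[0,2],1].round(4),'mid',a[[0,2],1].mean().round(4),'face x',a[1,0].round(4))
    m=(z>.074)&(z<.095)&(abs(W[...,0]-.5387)<.014)&(abs(W[...,1]-.0825)<.03);q=W[m];b=np.percentile(q,[3,97],axis=0).mean(0) if len(q)>20 else None
    print('bar',len(q),b,'want y',.0805+slot(k)[1]-O[1],'want face x',.538+slot(k)[0]-O[0]-.0025)
E
python3 -c "
from h import *
st();s=slot(3,-.0005);plan((*s,.054,91.75));held(3)"
```

```text
t 28.45 p [0.5789 0.128  0.1585] phi 91.69 tilt 0.03 F [ 0.6  0.1 -0.8] op 0.103 q7 -0.06
[0.23, 0.05, 10.45] [-0.0, 0.0, -0.001] rows 2.1
held n 186 y [0.0991 0.1505] mid 0.1248 face x 0.5768
bar 82 [0.53837518 0.08129988 0.0845612 ] want y 0.1277611627333013 want face x 0.5760756392074902
```

Emit:
{"name": "arm_command", "arguments": {"motion": [[[0.18,0,0,0,0,0,255],[0.18,0,2,0,0,0,255],[0.18,0,4,0,0,0,255],[0.18,0,5.5,0,0,0,255],[0.18,0,7,0,0,0,255],[0.18,0,8,0,0,0,255],[0.18,0,8.5,0,0,0,255],[0.18,0,8.8,0,0,0,255]]]}}

```text
time: 29.3
eef_pos: [0.5787, 0.131, 0.0704]
orientation: [-2.186, -2.255, 0.001]
contact_force: [0.2, 0.2, -0.6]
opening: 0.103
```

Emit:
{"name": "arm_command", "arguments": {"motion": [[[0,0,0.4,0,0,0,255],[0,0,0.8,0,0,0,255],[0,0,1.2,0,0,0,255],[0,0,1.5,0,0,0,255],[0,0,1.5,0,0,0,255]]]}}

```text
time: 29.8
eef_pos: [0.579, 0.131, 0.056]
orientation: [2.187, 2.255, 0.001]
contact_force: [-1.0, 0.7, 9.3]
opening: 0.101
```

Emit:
{"name": "arm_command", "arguments": {"motion": [[[0,0,0,0,0,0,235],[0,0,0,0,0,0,210],[0,0,0,0,0,0,170],[0,0,0,0,0,0,170],[0,0,0,0,0,0,170],[0,0,-1.5,0,0,0,170],[0,0,-5,0,0,0,170],[0,0,-10,0,0,0,170]]]}}

```text
time: 30.6
eef_pos: [0.5778, 0.1307, 0.1562]
orientation: [-2.186, -2.254, 0.004]
contact_force: [1.1, 0.7, 0.4]
opening: 0.332
```

Run:
```python
from h import *
st();c=shot('side');W=cloud(c);z=W[...,2]
for k in(3,5):
    s=slot(k);m=(z>.045)&(z<.095)&(abs(W[...,0]-s[0])<.02)&(abs(W[...,1]-s[1])<.04);q=W[m]
    print(len(q),np.percentile(q,[3,50,97],axis=0).round(4).tolist())
plan((.565,-.1,.157,88),(.5625,-.3735,.157,82.2))
```

```text
t 30.6 p [0.5778 0.1307 0.1562] phi 91.77 tilt 0.18 F [1.1 0.7 0.4] op 0.332 q7 -0.06
142 [[0.5722, 0.1036, 0.0469], [0.5764, 0.1224, 0.0703], [0.5823, 0.1496, 0.0825]]
153 [[0.4892, 0.1002, 0.0461], [0.4932, 0.1207, 0.0689], [0.4989, 0.1496, 0.0821]]
[-23.04, -2.3, 0.76] [0.008, -0.002, 0.065] rows 4.6
[-27.34, 0.69, 0.01] [-0.0, 0.001, 0.102] rows 5.5
```

Emit:
{"name": "arm_command", "arguments": {"motion": [[[-4,-0.4,0,0,0,0.01,170],[-8.5,-0.8,0,0,0,0.03,170],[-13,-1.3,0,0,0,0.04,170],[-18,-1.8,0,0,0,0.06,170],[-23,-2.3,0,0,0,0.065,170],[-23,-2.3,0,0,0,0.065,170]]]}}

```text
time: 31.25
eef_pos: [0.5618, -0.1073, 0.1568]
orientation: [2.266, 2.171, -0.004]
contact_force: [-0.0, 1.5, 0.8]
opening: 0.332
```

Emit:
{"name": "arm_command", "arguments": {"motion": [[[-4,0.1,0,0,0,0.02,170],[-9,0.2,0,0,0,0.04,170],[-14,0.4,0,0,0,0.06,170],[-19,0.5,0,0,0,0.08,170],[-24,0.6,0,0,0,0.1,170],[-27.3,0.7,0,0,0,0.102,170],[-27.3,0.7,0,0,0,0.102,170],[-27.3,0.7,0,0,0,0.102,170]]]}}

```text
time: 32.05
eef_pos: [0.5605, -0.3728, 0.1561]
orientation: [-2.368, -2.064, 0.0]
contact_force: [0.4, -0.3, -0.1]
opening: 0.333
```

```bash
python3 -c "
from h import *
st();plan((.5625,-.3735,.061,82.2));c=shot('top');plates(c);bar(c)"
```

```text
t 32.05 p [ 0.5605 -0.3728  0.1561] phi 82.16 tilt 0.01 F [ 0.4 -0.3 -0.1] op 0.333 q7 0.51
[-0.04, 0.21, 9.51] [-0.0, 0.0, -0.001] rows 1.9
plate [ 602.3 -374.2] [34.2 10.3] 82.8 0.09
plate [ 563.1 -367.4] [32.  10.3] 82.7 0.09
bar 69 [560.3 105.9] [89.4 28. ] 50.1
```

Emit:
{"name": "arm_command", "arguments": {"motion": [[[0,0.2,2.5,0,0,0,170],[0,0.2,5,0,0,0,170],[0,0.2,7.5,0,0,0,170],[0,0.2,9.5,0,0,0,170],[0,0.2,9.5,0,0,0,170],[0,0.2,9.5,0,0,0,200],[0,0.2,9.5,0,0,0,230],[0,0.2,9.5,0,0,0,255]]]}}

```text
time: 32.9
eef_pos: [0.5633, -0.373, 0.0621]
orientation: [2.366, 2.065, 0.001]
contact_force: [0.8, 1.3, 6.8]
opening: 0.106
```

Emit:
{"name": "arm_command", "arguments": {"motion": [[[0,0,0,0,0,0,255],[0,0,0,0,0,0,255],[0,0,0,0,0,0,255],[0,0,0,0,0,0,255]]]}}

```text
time: 33.3
eef_pos: [0.5633, -0.3731, 0.062]
orientation: [2.366, 2.065, 0.001]
contact_force: [-0.3, 1.9, 7.9]
opening: 0.102
```

```bash
python3 -c "
from h import *
st();s=slot(2,0);print(s);plan((.5625,-.3735,.16,82.2),(.535,-.17,.16,88),(*s,.16,91.75))"
```

```text
t 33.3 p [ 0.5633 -0.3731  0.062 ] phi 82.22 tilt 0.11 F [-0.3  1.9  7.9] op 0.102 q7 0.52
[0.49812436 0.03523884]
[-0.06, -0.06, -9.8] [0.002, 0.001, 0.0] rows 2.0
[19.79, -5.48, 0.01] [-0.0, -0.0, -0.101] rows 4.1
[20.39, -4.4, 0.01] [-0.0, -0.0, -0.065] rows 4.2
```

Emit:
{"name": "arm_command", "arguments": {"motion": [[[0,0,-1,0,0,0,255],[0,0,-2.2,0,0,0,255],[0,0,-3.6,0,0,0,255],[0,0,-5.2,0,0,0,255],[0,0,-7,0,0,0,255],[0,0,-8.8,0,0,0,255],[0,0,-9.8,0,0,0,255],[0,0,-9.8,0,0,0,255]]]}}

```text
time: 34.1
eef_pos: [0.5631, -0.3733, 0.1603]
orientation: [2.366, 2.064, 0.0]
contact_force: [-0.7, -0.2, -1.1]
opening: 0.1
```

Emit:
{"name": "arm_command", "arguments": {"motion": [[[2,-0.3,0,0,0,-0.01,255],[4.5,-0.9,0,0,0,-0.03,255],[7.5,-1.8,0,0,0,-0.04,255],[10.5,-2.7,0,0,0,-0.05,255],[13.5,-3.6,0,0,0,-0.07,255],[16.5,-4.5,0,0,0,-0.09,255],[18.5,-5.2,0,0,0,-0.1,255],[19.8,-5.5,0,0,0,-0.101,255]]]}}

```text
time: 34.9
eef_pos: [0.5345, -0.1677, 0.1582]
orientation: [-2.258, -2.183, 0.001]
contact_force: [0.8, -0.9, -0.4]
opening: 0.107
```

Emit:
{"name": "arm_command", "arguments": {"motion": [[[2.5,-0.5,0,0,0,-0.01,255],[5.5,-1.2,0,0,0,-0.03,255],[9,-2,0,0,0,-0.04,255],[12.5,-2.7,0,0,0,-0.05,255],[15.5,-3.4,0,0,0,-0.06,255],[18,-4,0,0,0,-0.065,255],[19.7,-4.4,0,0,0,-0.065,255],[20.5,-4.4,0,0,0,-0.065,255]]]}}

```text
time: 35.7
eef_pos: [0.498, 0.0382, 0.1583]
orientation: [-2.186, -2.255, 0.001]
contact_force: [1.0, -0.2, -0.5]
opening: 0.1
```

Emit:
{"name": "arm_command", "arguments": {"motion": [[[0,0,0,0,0,0,255],[0,0,0,0,0,0,255],[0,0,0,0,0,0,255],[0,0,0,0,0,0,255]]]}}

```text
time: 36.1
eef_pos: [0.4983, 0.0362, 0.1585]
orientation: [-2.189, -2.253, 0.001]
contact_force: [-0.5, -0.3, 0.2]
opening: 0.1
```

```bash
python3 -c "
from h import *
st();s=slot(2,-.0005);plan((*s,.056,91.75));held(2)"
```

```text
t 36.1 p [0.4983 0.0362 0.1585] phi 91.65 tilt 0.03 F [-0.5 -0.3  0.2] op 0.1 q7 0.1
[-0.04, -0.01, 10.25] [-0.0, 0.0, -0.002] rows 2.1
held n 206 y [0.0078 0.0576] mid 0.0327 face x 0.496
bar 23 [0.5390406  0.06265264 0.08455025] want y 0.033238837266698656 want face x 0.49492436079250995
```

Emit:
{"name": "arm_command", "arguments": {"motion": [[[-0.08,-0.03,0,0,0,0,255],[-0.08,-0.03,2,0,0,0,255],[-0.08,-0.03,4,0,0,0,255],[-0.08,-0.03,5.5,0,0,0,255],[-0.08,-0.03,7,0,0,0,255],[-0.08,-0.03,8,0,0,0,255],[-0.08,-0.03,8.5,0,0,0,255],[-0.08,-0.03,8.8,0,0,0,255]]]}}

```text
time: 36.95
eef_pos: [0.4979, 0.0362, 0.0704]
orientation: [-2.188, -2.254, 0.001]
contact_force: [-0.6, 0.1, -0.8]
opening: 0.101
```

Emit:
{"name": "arm_command", "arguments": {"motion": [[[0,0,0.4,0,0,0,255],[0,0,0.8,0,0,0,255],[0,0,1.2,0,0,0,255],[0,0,1.5,0,0,0,255],[0,0,1.5,0,0,0,255]]]}}

```text
time: 37.45
eef_pos: [0.4996, 0.0333, 0.0581]
orientation: [2.187, 2.247, 0.002]
contact_force: [-3.5, -18.2, 57.5]
opening: 0.103
```

Emit:
{"name": "arm_command", "arguments": {"motion": [[[0,0,-0.5,0,0,0,255],[0,0,-1,0,0,0,255],[0,0,-1.5,0,0,0,255],[-0.2,0,-2.2,0,0,0,255],[-0.2,0,-2.2,0,0,0,255]]]}}

```text
time: 37.95
eef_pos: [0.4982, 0.034, 0.0783]
orientation: [2.188, 2.254, 0.0]
contact_force: [-0.1, 0.1, -0.1]
opening: 0.101
```

Run:
```python
from h import *
st();held(2);c=load('side');save(c['pixels'][170:250,200:320],'s7',6)
W=cloud(c);z=W[...,2]
p,_=cur()
for a in np.arange(.03,.09,.01):
    m=(z>a)&(z<a+.01)&(abs(W[...,0]-.4960)<.008)&(abs(W[...,1]-p[1])<.045);q=W[m];print(a.round(2),len(q),np.percentile(q,[4,50,96],axis=0)[:,:2].round(4).tolist() if len(q)>3 else '')
```

```text
t 37.95 p [0.4982 0.034  0.0783] phi 91.71 tilt 0.03 F [-0.1  0.1 -0.1] op 0.101 q7 0.13
held n 209 y [-0.0053  0.0555] mid 0.0251 face x 0.4953
bar 10 None want y 0.033238837266698656 want face x 0.49492436079250995
0.03 38 [[0.4902, -0.0084], [0.4943, 0.0177], [0.5029, 0.0543]]
0.04 50 [[0.4909, 0.0086], [0.4948, 0.0292], [0.4984, 0.0557]]
0.05 37 [[0.4939, 0.007], [0.4954, 0.0254], [0.4979, 0.055]]
0.06 38 [[0.4942, 0.006], [0.4955, 0.0277], [0.4984, 0.0534]]
0.07 21 [[0.4926, 0.0055], [0.4959, 0.0151], [0.4988, 0.0305]]
0.08 28 [[0.4887, 0.0044], [0.4963, 0.0151], [0.4992, 0.0255]]
```

View pics/s7.png

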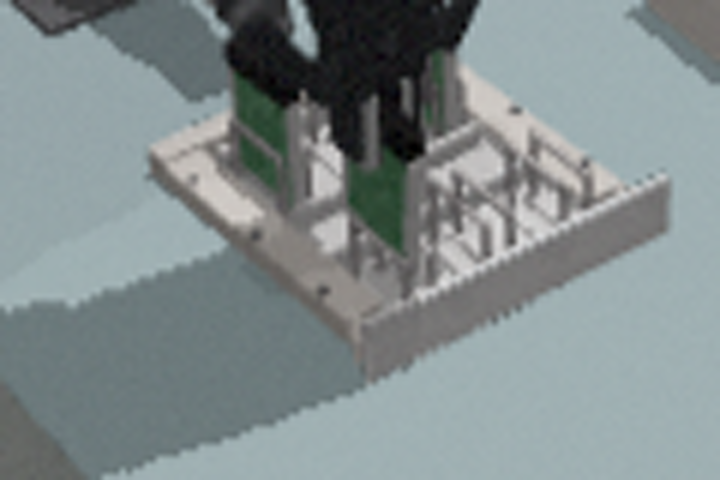

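The side view shows the plate held just above slot 2 (crop (378,200)), pitched by about 3°, with slot-5 and slot-3 plates standing. Its +y corner had caught on the cross bar, so I'll lower it again shifted toward -y.

Emit:
{"name": "arm_command", "arguments": {"motion": [[[0,0,0.5,0,0,0,255],[0,0,0.9,0,0,0,255],[0,0,1.3,0,0,0,255],[0,0,1.6,0,0,0,255],[0,0,1.8,0,0,0,255],[0,0,2.0,0,0,0,255],[0,0,2.0,0,0,0,255]]]}}

```text
time: 38.7
eef_pos: [0.4988, 0.033, 0.0586]
orientation: [2.188, 2.251, 0.001]
contact_force: [-1.0, -7.7, 33.9]
opening: 0.106
```

Emit:
{"name": "arm_command", "arguments": {"motion": [[[0,0,0,0,0,0,240],[0,0,0,0,0,0,220],[0,0,0,0,0,0,200],[0,0,0,0,0,0,170],[0,0,0,0,0,0,170],[0,0,-1.5,0,0,0,170],[0,0,-5,0,0,0,170],[0,0,-10,0,0,0,170]]]}}

```text
time: 39.5
eef_pos: [0.4969, 0.0341, 0.1573]
orientation: [-2.186, -2.253, 0.005]
contact_force: [0.6, -0.6, 1.0]
opening: 0.336
```

```bash
cat >> h.py <<'E'
def seated():
    c=shot('side');W=cloud(c);z=W[...,2]
    for k in range(6):
        s=slot(k);m=(z>.045)&(z<.11)&(abs(W[...,0]-s[0])<.018)&(abs(W[...,1]-s[1])<.032);q=W[m]
        if len(q)<30: continue
        t=q[q[:,2]>.055];hi=[np.percentile(t[(t[:,1]>y)&(t[:,1]<y+.012),2],95).round(4) if ((t[:,1]>y)&(t[:,1]<y+.012)).sum()>3 else None for y in s[1]-.0018+np.array([-.024,-.012,0,.012])]
        a=np.percentile(q,[3,50,97],axis=0);print('slot',k,len(q),'ymid',(a[[0,2],1].mean()-s[1]+.0018).round(4),'xface',(a[1,0]-s[0]).round(4),'tops along y',hi)
E
python3 -c "
from h import *
st();seated();plan((.49,-.15,.157,90))"
```

```text
t 39.5 p [0.4969 0.0341 0.1573] phi 91.71 tilt 0.23 F [ 0.6 -0.6  1. ] op 0.336 q7 0.11
slot 1 47 ymid 0.0283 xface -0.0029 tops along y [None, None, None, np.float64(0.0921)]
slot 2 142 ymid -0.0079 xface -0.0035 tops along y [np.float64(0.0858), np.float64(0.0894), np.float64(0.0877), None]
slot 3 119 ymid -0.0075 xface -0.0035 tops along y [np.float64(0.081), np.float64(0.0807), np.float64(0.0797), np.float64(0.0775)]
slot 5 147 ymid -0.0057 xface -0.003 tops along y [np.float64(0.0827), np.float64(0.081), np.float64(0.0827), np.float64(0.0793)]
[-18.37, -1.47, 0.79] [0.005, -0.0, 0.029] rows 3.7
```

Emit:
{"name": "arm_command", "arguments": {"motion": [[[-4,-0.5,0,0,0,0,170],[-8.5,-1,0,0,0,0,170],[-13,-3,0,0,0,0,170],[-18,-6,0,0,0,0,170],[-22,-7,0,0,0,0,170],[-22,-7,0,0,0,0,170]]]}}

```text
time: 40.15
eef_pos: [0.432, -0.1941, 0.1577]
orientation: [2.197, 2.244, -0.004]
contact_force: [0.4, 0.6, -0.0]
opening: 0.332
```

Run:
```python
from h import *
st();c=shot('top');W=cloud(c);z=W[...,2];reg=((z>.07)&(z<.11)&(W[...,0]>.45)&(W[...,0]<.62)&(W[...,1]>-.03)&(W[...,1]<.18)).astype(np.uint8)
n,l,s,ce=cv2.connectedComponentsWithStats(reg)
for i in range(1,n):
    if s[i,4]>15:
        p=W[l==i];r=cv2.minAreaRect((p[:,:2]*1000).astype(np.float32));print(s[i,4],np.round(r[0],1),np.round(r[1],1),round(r[2],1),np.percentile(p[:,2],[5,95]).round(3))
save(c['pixels'][150:250,180:340],'t4',5)
seated()
```

```text
t 40.15 p [ 0.432  -0.1941  0.1577] phi 91.19 tilt 0.17 F [ 0.4  0.6 -0. ] op 0.332 q7 0.5
69 [577.8 121.3] [ 8.7 44.1] 2.4 [0.075 0.083]
68 [539.4  76.3] [ 9.1 33.1] 2.0 [0.076 0.094]
71 [495.3 119.3] [ 8.6 43.5] 1.9 [0.076 0.083]
82 [497.2  19.2] [10.8 46.9] 1.1 [0.075 0.09 ]
slot 1 50 ymid 0.0282 xface -0.0013 tops along y [None, None, None, np.float64(0.0934)]
slot 2 106 ymid -0.0051 xface -0.0037 tops along y [np.float64(0.0878), np.float64(0.0902), np.float64(0.0887), None]
slot 3 133 ymid -0.0054 xface -0.0035 tops along y [np.float64(0.0822), np.float64(0.0816), np.float64(0.0811), np.float64(0.0793)]
slot 5 149 ymid -0.0059 xface -0.0025 tops along y [np.float64(0.0809), np.float64(0.0831), np.float64(0.0819), np.float64(0.081)]
```

View pics/t4.png

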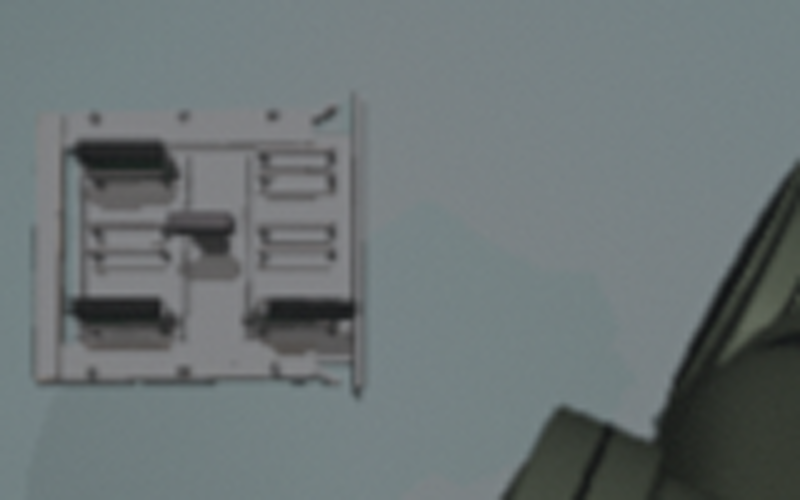

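The top view shows the tray knocked about 6 mm out of home (stop plate now at u=357 instead of 347). Plates sit in slots 3 and 5 ((120,155) and (115,310)). The slot-2 plate at (305,308) stands too near the stop plate, so it isn't seated. I'll measure its tilt.

Run:
```python
from h import *
for n in('side','top'):
    c=load(n);W=cloud(c);z=W[...,2]
    for cx,cy in((.497,.0192),(.4953,.1193)):
        m=(z>.045)&(z<.11)&(abs(W[...,0]-cx)<.014)&(abs(W[...,1]-cy)<.034);q=W[m]
        print(n,cx,len(q))
        for y in np.arange(cy-.034,cy+.034,.006):
            k=q[(q[:,1]>y)&(q[:,1]<y+.006)]
            if len(k)>1: print('  y',y.round(4),len(k),'z',k[:,2].min().round(4),k[:,2].max().round(4),'x',k[:,0].min().round(4),k[:,0].max().round(4))
s=load('side');W=cloud(s);z=W[...,2];m=(z>.045)&(z<.09)&(abs(W[...,0]-.497)<.014)&(abs(W[...,1]-.0192)<.034);q=W[m]
for a in np.arange(.045,.09,.008):
    k=q[(q[:,2]>a)&(q[:,2]<a+.008)];print('z',a.round(3),len(k),k[:,1].min().round(4),k[:,1].max().round(4),np.median(k[:,0]).round(4))
```

```text
side 0.497 110
  y -0.0028 4 z 0.0455 0.0525 x 0.4953 0.4969
  y 0.0032 3 z 0.048 0.052 x 0.4944 0.4962
  y 0.0092 6 z 0.047 0.0572 x 0.4931 0.4965
  y 0.0152 15 z 0.0537 0.0889 x 0.4907 0.5016
  y 0.0212 21 z 0.0454 0.0892 x 0.4904 0.4991
  y 0.0272 25 z 0.0476 0.0927 x 0.4898 0.4991
  y 0.0332 16 z 0.047 0.0913 x 0.4909 0.4975
  y 0.0392 14 z 0.047 0.0779 x 0.4919 0.4972
  y 0.0452 5 z 0.0453 0.0666 x 0.4937 0.4951
side 0.4953 156
  y 0.0913 13 z 0.0474 0.081 x 0.4916 0.4988
  y 0.0973 31 z 0.0457 0.0824 x 0.4894 0.4999
  y 0.1033 16 z 0.0469 0.0807 x 0.4883 0.497
  y 0.1093 17 z 0.0457 0.081 x 0.4899 0.498
  y 0.1153 19 z 0.0451 0.0843 x 0.4886 0.4988
  y 0.1213 18 z 0.0457 0.0815 x 0.4889 0.4964
  y 0.1273 15 z 0.0453 0.0835 x 0.4874 0.4945
  y 0.1333 14 z 0.052 0.0812 x 0.4891 0.4973
  y 0.1393 11 z 0.047 0.0798 x 0.4898 0.4961
top 0.497 90
  y -0.0088 3 z 0.0777 0.0798 x 0.4953 0.5003
  y -0.0028 8 z 0.0756 0.0816 x 0.4922 0.5006
  y 0.0032 12 z 0.0739 0.086 x 0.4921 0.4997
  y 0.0092 10 z 0.0749 0.089 x 0.4921 0.5027
  y 0.0152 11 z 0.0735 0.0889 x 0.4919 0.5019
  y 0.0212 14 z 0.0761 0.0898 x 0.4918 0.5016
  y 0.0272 10 z 0.0753 0.0884 x 0.4916 0.5007
  y 0.0332 9 z 0.0758 0.0904 x 0.4917 0.5004
  y 0.0392 8 z 0.0454 0.0869 x 0.493 0.4979
  y 0.0452 5 z 0.0513 0.0691 x 0.4942 0.4976
top 0.4953 88
  y 0.0913 5 z 0.0477 0.0672 x 0.4936 0.4991
  y 0.0973 13 z 0.0482 0.082 x 0.4916 0.4998
  y 0.1033 10 z 0.0454 0.0818 x 0.4917 0.5
  y 0.1093 11 z 0.0474 0.0829 x 0.4913 0.4996
  y 0.1153 10 z 0.075 0.0853 x 0.4912 0.4995
  y 0.1213 9 z 0.0466 0.0828 x 0.4912 0.4994
  y 0.1273 11 z 0.0479 0.0821 x 0.4909 0.4991
  y 0.1333 14 z 0.0454 0.0853 x 0.4898 0.499
  y 0.1393 5 z 0.0689 0.0824 x 0.4895 0.4985
z 0.045 30 -0.0008 0.0514 0.4947
z 0.053 21 0.0111 0.0435 0.495
z 0.061 12 0.0171 0.0461 0.4942
z 0.069 8 0.022 0.0441 0.493
z 0.077 15 0.0179 0.0402 0.492
z 0.085 20 0.0187 0.0389 0.4943
```

```bash
sed -i 's/^O=np.array(\[.5387,.0825\])/O=np.array([.5392,.0763])/' h.py
python3 - <<'E'
from h import *
T=down(91.3)@Ro.from_rotvec([0,.22,0]).as_matrix()
st();print(slot(2));u=-T[:,2]
g=np.array([.497,.025,.0607])
plan((*(g+u*.09),T),(*g,T))
E
```

```text
t 40.25 p [ 0.4342 -0.1885  0.1574] phi 91.59 tilt 0.03 F [1.1 1.1 0.1] op 0.333 q7 0.49
[0.49862436 0.02903884]
[19.2, 6.86, 0.89] [-0.001, 0.22, 0.005] rows 4.1
[0.0, -0.0, 9.0] [-0.0, -0.0, -0.0] rows 1.8
```

Emit:
{"name": "arm_command", "arguments": {"motion": [[[5,1.7,0,0,0.06,0,170],[10,3.4,0.3,0,0.12,0,170],[15,5.2,0.6,0,0.18,0.005,170],[19.2,6.8,0.9,0,0.22,0.005,170],[19.2,6.8,0.9,0,0.22,0.005,170],[19.2,6.8,0.9,0,0.22,0.005,170],[19.2,6.8,0.9,0,0.22,0.005,170],[19.2,6.8,0.9,0,0.22,0.005,170]]]}}

```text
time: 41.05
eef_pos: [0.4966, 0.0056, 0.1486]
orientation: [-2.078, -2.129, -0.228]
contact_force: [-0.7, 0.4, -0.4]
opening: 0.337
```

Run:
```python
from h import *
T=down(91.3)@Ro.from_rotvec([0,.22,0]).as_matrix()
st();plan((.497,.025,.0607,T))
```

```text
t 41.05 p [0.4966 0.0056 0.1486] phi 91.39 tilt 12.57 F [-0.7  0.4 -0.4] op 0.337 q7 0.34
[-0.02, 0.1, 9.0] [-0.001, 0.001, 0.001] rows 1.8
```

Emit:
{"name": "arm_command", "arguments": {"motion": [[[0,0.1,2.5,0,0,0,170],[0,0.1,5,0,0,0,170],[0,0.1,7.5,0,0,0,170],[0,0.1,9,0,0,0,170],[0,0.1,9,0,0,0,190],[0,0.1,9,0,0,0,210],[0,0.1,9,0,0,0,255],[0,0.1,9,0,0,0,255]]]}}

```text
time: 41.85
eef_pos: [0.4976, 0.0254, 0.0615]
orientation: [-2.078, -2.13, -0.229]
contact_force: [0.1, -1.5, 1.6]
opening: 0.104
```

Emit:
{"name": "arm_command", "arguments": {"motion": [[[0,0,0,0,0,0,255],[0,0,0,0,0,0,255],[0,0,-0.5,0,0,0,255],[0,0,-1.5,0,0,0,255],[0,0,-3,0,0,0,255],[0,0,-4.5,0,0,0,255],[0,0,-6,0,0,0,255],[0,0,-6,0,0,0,255]]]}}

```text
time: 42.65
eef_pos: [0.498, 0.0122, 0.1212]
orientation: [-2.079, -2.131, -0.23]
contact_force: [-0.2, -0.0, -1.0]
opening: 0.104
```

Run:
```python
from h import *
st();p,_=cur();plan((*slot(2),.135,91.75))
```

```text
t 42.65 p [0.498  0.0122 0.1212] phi 91.42 tilt 12.58 F [-0.2 -0.  -1. ] op 0.104 q7 0.35
[1.94, 0.1, -0.98] [0.002, -0.219, -0.006] rows 1.5
```

Emit:
{"name": "arm_command", "arguments": {"motion": [[[1,0.1,-1,0,-0.1,0,255],[1.9,0.1,-2,0,-0.2,-0.006,255],[1.65,0.1,-2.4,0.002,-0.219,-0.006,255],[1.65,0.1,-2.4,0.002,-0.219,-0.006,255],[1.65,0.1,-2.4,0.002,-0.219,-0.006,255],[1.65,0.1,-2.4,0.002,-0.219,-0.006,255],[1.65,0.1,-2.4,0.002,-0.219,-0.006,255]]]}}

```text
time: 43.35
eef_pos: [0.4982, 0.0228, 0.1459]
orientation: [-2.186, -2.252, 0.002]
contact_force: [-0.7, -0.2, -0.1]
opening: 0.102
```

```bash
cat >> h.py <<'E'
def edges(): # held plate's -y / +y edge against height, side camera
    c=shot('side');W=cloud(c);z=W[...,2];p,_=cur()
    for a in np.arange(-.055,-.004,.01):
        m=(z>p[2]+a)&(z<p[2]+a+.01)&(abs(W[...,0]-p[0])<.012)&(abs(W[...,1]-p[1])<.04);q=W[m]
        if len(q)>5: print('  dz',a.round(3),len(q),(np.percentile(q[:,1],[2,98])-p[1]).round(4),(np.median(q[:,0])-p[0]).round(4))
    # lowest visible row
    m=(z>.045)&(z<p[2])&(abs(W[...,0]-p[0])<.012)&(abs(W[...,1]-p[1])<.04);q=W[m]
    for y in np.arange(-.026,.024,.01):
        k=q[(q[:,1]-p[1]>y)&(q[:,1]-p[1]<y+.01)];print('  y',y.round(3),'zmin',(k[:,2].min()-p[2]).round(4) if len(k) else None)
E
python3 - <<'E'
from h import *
st();plan((*slot(2,-.0005),.056,91.75));edges()
c=shot('top')
E
```

```text
t 43.35 p [0.4982 0.0228 0.1459] phi 91.69 tilt 0.19 F [-0.7 -0.2 -0.1] op 0.102 q7 0.15
[0.66, 0.09, 8.99] [-0.003, -0.002, -0.001] rows 1.8
  dz -0.055 29 [-0.0258  0.0215] -0.0021
  dz -0.045 39 [-0.0279  0.018 ] -0.002
  dz -0.035 44 [-0.0289  0.0185] -0.0021
  dz -0.025 43 [-0.029   0.0199] -0.0023
  dz -0.015 32 [-0.0292  0.0192] -0.0018
  dz -0.005 34 [-0.0309 -0.002 ] -0.0021
  y -0.026 zmin -0.0514
  y -0.016 zmin -0.0508
  y -0.006 zmin -0.0483
  y 0.004 zmin -0.0507
  y 0.014 zmin -0.0506
```

Emit:
{"name": "arm_command", "arguments": {"motion": [[[0.4,0.04,0,0,0,0,255],[0.65,0.04,0.5,0,0,0,255],[0.65,0.04,2.5,0,0,0,255],[0.65,0.04,4.5,0,0,0,255],[0.65,0.04,6,0,0,0,255],[0.65,0.04,7,0,0,0,255],[0.65,0.04,7.5,0,0,0,255],[0.65,0.04,7.5,0,0,0,255]]]}}

```text
time: 44.25
eef_pos: [0.4982, 0.0303, 0.071]
orientation: [-2.185, -2.254, 0.002]
contact_force: [0.7, 0.3, 0.3]
opening: 0.102
```

Run:
```python
from h import *
st();plan((*slot(2,-.001),.0565,91.75))
```

```text
t 44.25 p [0.4982 0.0303 0.071 ] phi 91.79 tilt 0.17 F [0.7 0.3 0.3] op 0.102 q7 0.16
[-0.02, 0.04, 1.45] [-0.003, -0.001, 0.001] rows 0.3
```

Emit:
{"name": "arm_command", "arguments": {"motion": [[[0,0.02,0.4,0,0,0,255],[0,0.02,0.8,0,0,0,255],[0,0.02,1.1,0,0,0,255],[0,0.02,1.4,0,0,0,255],[0,0.02,1.4,0,0,0,255],[0,0.02,1.4,0,0,0,255]]]}}

```text
time: 44.85
eef_pos: [0.4986, 0.0302, 0.0573]
orientation: [-2.185, -2.254, 0.001]
contact_force: [-0.4, 1.1, -0.2]
opening: 0.102
```

Emit:
{"name": "arm_command", "arguments": {"motion": [[[0,0,0.1,0,0,0,255],[0,0,0.2,0,0,0,255],[0,0,0.3,0,0,0,255],[0,0,0.3,0,0,0,255]]]}}

```text
time: 45.25
eef_pos: [0.4999, 0.0312, 0.056]
orientation: [-2.185, -2.256, -0.005]
contact_force: [-2.8, 7.5, 44.7]
opening: 0.099
```

Contact at the expected seating height. I'll release and check.

Emit:
{"name": "arm_command", "arguments": {"motion": [[[0,0,-0.2,0,0,0,240],[0,0,-0.2,0,0,0,210],[0,0,-0.2,0,0,0,170],[0,0,-0.2,0,0,0,170],[0,0,-1.5,0,0,0,170],[0,0,-5,0,0,0,170],[0,0,-10,0,0,0,170],[0,0,-10,0,0,0,170]]]}}

```text
time: 46.05
eef_pos: [0.5004, 0.0301, 0.1587]
orientation: [2.186, 2.254, 0.006]
contact_force: [-0.1, 0.2, -1.5]
opening: 0.333
```

Emit:
{"name": "arm_command", "arguments": {"motion": [[[-5,0,0,0,0,0,170],[-10,0,0,0,0,0,170],[-15,0,0,0,0,0,170],[-20,0,0,0,0,0,170],[-22,2,0,0,0,0,170],[-22,3,0,0,0,0,170],[-22,3,0,0,0,0,170]]]}}

```text
time: 46.75
eef_pos: [0.536, -0.1889, 0.1532]
orientation: [-2.185, -2.254, 0.001]
contact_force: [0.9, 1.7, -0.0]
opening: 0.329
```

```bash
cat >> h.py <<'E'
def strips():
    c=shot('top');W=cloud(c);z=W[...,2];reg=((z>.07)&(z<.11)&(W[...,0]>.45)&(W[...,0]<.62)&(W[...,1]>-.05)&(W[...,1]<.18)).astype(np.uint8)
    n,l,s,ce=cv2.connectedComponentsWithStats(reg)
    for i in range(1,n):
        if s[i,4]>15:
            p=W[l==i];r=cv2.minAreaRect((p[:,:2]*1000).astype(np.float32));print(s[i,4],np.round(r[0],1),np.round(r[1],1),round(r[2],1),np.percentile(p[:,2],[5,95]).round(3))
E
python3 - <<'E'
from h import *
st();strips();plan((.5645,-.15,.155,90),(.6017,-.3797,.155,82.2))
E
```

```text
t 46.75 p [ 0.536  -0.1889  0.1532] phi 91.77 tilt 0.17 F [ 0.9  1.7 -0. ] op 0.329 q7 0.45
70 [577.3 121.1] [ 8.6 44.4] 2.2 [0.076 0.083]
67 [539.1  76.3] [ 9.3 32.8] 1.4 [0.075 0.095]
73 [494.8 119.4] [ 9.4 43.8] 2.4 [0.075 0.083]
71 [498.2  28.4] [ 8.8 44.2] 2.3 [0.077 0.083]
[3.76, 3.04, -0.17] [-0.003, -0.001, 0.031] rows 1.0
[-22.98, 3.71, -0.01] [-0.0, -0.0, 0.137] rows 4.7
```

Run:
```python
from h import *
st();plan((.6017,-.3797,.155,82.2))
```

```text
t 46.8 p [ 0.5353 -0.1885  0.1534] phi 91.8 tilt 0.2 F [ 1.2  0.3 -0.1] op 0.338 q7 0.45
[-19.32, 6.03, -0.21] [-0.003, -0.001, 0.168] rows 4.0
```

Emit:
{"name": "arm_command", "arguments": {"motion": [[[-4,1.5,0,0,0,0.04,170],[-9,3,0,0,0,0.08,170],[-14,4.5,0,0,0,0.12,170],[-18,5.8,0,0,0,0.16,170],[-19.3,6,0,0,0,0.168,170],[-19.3,6,0,0,0,0.168,170],[-19.3,6,0,0,0,0.168,170],[-19.3,6,0,0,0,0.168,170]]]}}

```text
time: 47.6
eef_pos: [0.6018, -0.3784, 0.1539]
orientation: [-2.365, -2.064, 0.001]
contact_force: [0.1, -0.2, 0.8]
opening: 0.333
```

Run:
```python
from h import *
st();plan((.602,-.3797,.061,82.2))
```

```text
t 47.6 p [ 0.6018 -0.3784  0.1539] phi 82.24 tilt 0.16 F [ 0.1 -0.2  0.8] op 0.333 q7 0.48
[-0.13, 0.06, 9.29] [-0.002, -0.001, 0.001] rows 1.9
```

Emit:
{"name": "arm_command", "arguments": {"motion": [[[-0.13,0.05,2.5,0,0,0,170],[-0.13,0.05,5,0,0,0,170],[-0.13,0.05,7.5,0,0,0,170],[-0.13,0.05,9.3,0,0,0,170],[-0.13,0.05,9.3,0,0,0,170],[-0.13,0.05,9.3,0,0,0,200],[-0.13,0.05,9.3,0,0,0,230],[-0.13,0.05,9.3,0,0,0,255]]]}}

```text
time: 48.4
eef_pos: [0.6023, -0.3812, 0.0621]
orientation: [-2.367, -2.065, 0.001]
contact_force: [-0.4, 0.8, 5.9]
opening: 0.106
```

Emit:
{"name": "arm_command", "arguments": {"motion": [[[0,0,0,0,0,0,255],[0,0,0,0,0,0,255],[0,0,0,0,0,0,255],[0,0,0,0,0,0,255]]]}}

```text
time: 48.8
eef_pos: [0.6023, -0.3813, 0.0621]
orientation: [-2.368, -2.064, 0.0]
contact_force: [-1.1, 1.0, 6.6]
opening: 0.104
```

```bash
python3 -c "
from h import *
st();s=slot(0,-.0005);print(s);plan((.602,-.3797,.16,82.2),(.595,-.17,.16,88),(*s,.16,91.75))"
```

```text
t 48.8 p [ 0.6023 -0.3813  0.0621] phi 82.17 tilt 0.03 F [-1.1  1.   6.6] op 0.104 q7 0.49
[0.58256991 0.03210384]
[0.15, -0.06, -9.79] [-0.0, -0.0, -0.001] rows 2.0
[20.69, -3.53, -0.0] [-0.0, -0.0, -0.101] rows 4.2
[20.15, -1.94, -0.0] [-0.0, -0.0, -0.065] rows 4.0
```

Emit:
{"name": "arm_command", "arguments": {"motion": [[[0,0,-1,0,0,0,255],[0,0,-2.2,0,0,0,255],[0,0,-3.6,0,0,0,255],[0,0,-5.2,0,0,0,255],[0,0,-7,0,0,0,255],[0,0,-8.8,0,0,0,255],[0,0,-9.8,0,0,0,255],[0,0,-9.8,0,0,0,255]]]}}

```text
time: 49.6
eef_pos: [0.6024, -0.3816, 0.1605]
orientation: [2.368, 2.064, -0.001]
contact_force: [-0.3, -0.1, -0.6]
opening: 0.102
```

Emit:
{"name": "arm_command", "arguments": {"motion": [[[2,-0.3,0,0,0,-0.01,255],[4.5,-0.7,0,0,0,-0.03,255],[7.5,-1.2,0,0,0,-0.04,255],[10.5,-1.8,0,0,0,-0.05,255],[13.5,-2.3,0,0,0,-0.07,255],[16.5,-2.9,0,0,0,-0.09,255],[19,-3.4,0,0,0,-0.1,255],[20.7,-3.5,0,0,0,-0.101,255]]]}}

```text
time: 50.4
eef_pos: [0.5952, -0.1694, 0.1585]
orientation: [-2.257, -2.18, 0.002]
contact_force: [0.8, -0.6, -0.3]
opening: 0.108
```

Emit:
{"name": "arm_command", "arguments": {"motion": [[[2.5,-0.3,0,0,0,-0.01,255],[5.5,-0.6,0,0,0,-0.03,255],[9,-0.9,0,0,0,-0.04,255],[12.5,-1.3,0,0,0,-0.05,255],[15.5,-1.6,0,0,0,-0.06,255],[18,-1.8,0,0,0,-0.065,255],[19.7,-1.9,0,0,0,-0.065,255],[20.1,-1.95,0,0,0,-0.065,255]]]}}

```text
time: 51.2
eef_pos: [0.5832, 0.032, 0.1587]
orientation: [-2.185, -2.253, 0.002]
contact_force: [0.5, 0.1, -0.3]
opening: 0.105
```

Emit:
{"name": "arm_command", "arguments": {"motion": [[[0,0,0,0,0,0,255],[0,0,0,0,0,0,255],[0,0,0,0,0,0,255],[0,0,0,0,0,0,255],[0,0,0,0,0,0,255],[0,0,0,0,0,0,255]]]}}

```text
time: 51.8
eef_pos: [0.5832, 0.03, 0.1591]
orientation: [-2.188, -2.252, 0.002]
contact_force: [0.1, -0.7, -0.4]
opening: 0.098
```

```bash
python3 -c "
from h import *
st();s=slot(0,0);print(s);plan((*s,.0565,91.75));edges();strips()"
```

```text
t 51.8 p [0.5832 0.03   0.1591] phi 91.66 tilt 0.14 F [ 0.1 -0.7 -0.4] op 0.098 q7 0.1
[0.58258518 0.03160407]
[0.16, -0.03, 10.26] [-0.002, -0.001, -0.002] rows 2.1
  dz -0.055 33 [-0.0246  0.0224] -0.0022
  dz -0.045 44 [-0.0263  0.0227] -0.0023
  dz -0.035 48 [-0.0261  0.0221] -0.0021
  dz -0.025 48 [-0.0263  0.0231] -0.0017
  dz -0.015 41 [-0.026   0.0202] -0.0021
  dz -0.005 28 [-0.0266  0.001 ] -0.0018
  y -0.026 zmin -0.0535
  y -0.016 zmin -0.0523
  y -0.006 zmin -0.0505
  y 0.004 zmin -0.0507
  y 0.014 zmin -0.0497
29 [498.6  15.3] [18.3  8.1] 90.0 [0.076 0.082]
```

Emit:
{"name": "arm_command", "arguments": {"motion": [[[0,-0.05,0,0,0,0,255],[0,-0.05,2,0,0,0,255],[0,-0.05,4,0,0,0,255],[0,-0.05,5.5,0,0,0,255],[0,-0.05,7,0,0,0,255],[0,-0.05,8,0,0,0,255],[0,-0.05,8.8,0,0,0,255],[0,-0.05,8.8,0,0,0,255]]]}}

```text
time: 52.7
eef_pos: [0.5822, 0.0303, 0.0704]
orientation: [-2.187, -2.252, 0.003]
contact_force: [-0.6, -0.1, -0.8]
opening: 0.104
```

Emit:
{"name": "arm_command", "arguments": {"motion": [[[0,0,0.4,0,0,0,255],[0,0,0.8,0,0,0,255],[0,0,1.1,0,0,0,255],[0,0,1.3,0,0,0,255],[0,0,1.3,0,0,0,255]]]}}

```text
time: 53.2
eef_pos: [0.5823, 0.0303, 0.0579]
orientation: [-2.187, -2.252, 0.002]
contact_force: [0.2, -0.8, -0.9]
opening: 0.104
```

Emit:
{"name": "arm_command", "arguments": {"motion": [[[0,0,0.1,0,0,0,255],[0,0,0.2,0,0,0,255],[0,0,0.2,0,0,0,255]]]}}

```text
time: 53.5
eef_pos: [0.5826, 0.0303, 0.0563]
orientation: [-2.187, -2.252, 0.001]
contact_force: [-0.8, -0.3, 3.7]
opening: 0.104
```

Emit:
{"name": "arm_command", "arguments": {"motion": [[[0,0,0,0,0,0,240],[0,0,0,0,0,0,210],[0,0,0,0,0,0,170],[0,0,0,0,0,0,170],[0,0,-1.5,0,0,0,170],[0,0,-5,0,0,0,170],[0,0,-10,0,0,0,170],[0,0,-10,0,0,0,170]]]}}

```text
time: 54.3
eef_pos: [0.5848, 0.0301, 0.1614]
orientation: [2.187, 2.251, 0.007]
contact_force: [0.7, 0.9, -2.3]
opening: 0.333
```

Emit:
{"name": "arm_command", "arguments": {"motion": [[[-5,0,0,0,0,0,170],[-10,0,0,0,0,0,170],[-15,-2,0,0,0,0,170],[-20,-4,0,0,0,0,170],[-21.5,-4,0,0,0,0,0],[-21.5,-4,0,0,0,0,0],[-21.5,-4,0,0,0,0,0]]]}}

```text
time: 55.0
eef_pos: [0.549, -0.1856, 0.1558]
orientation: [-2.187, -2.251, 0.001]
contact_force: [1.2, 0.5, 0.2]
opening: 0.826
```

```bash
python3 -c "
from h import *
st();strips();plan((.5445,-.195,.155,91.8),(.5445,-.195,.003,91.8))"
```

```text
t 55.0 p [ 0.549  -0.1856  0.1558] phi 91.65 tilt 0.16 F [1.2 0.5 0.2] op 0.826 q7 0.43
85 [582.3  30.4] [10.7 42.4] 3.1 [0.072 0.082]
69 [577.9 121.5] [ 9.2 43.8] 2.4 [0.075 0.083]
68 [539.2  76.2] [ 9.7 32.9] 1.9 [0.077 0.095]
72 [495.7 118.4] [ 9.3 45.8] 2.7 [0.074 0.084]
71 [498.1  28.2] [ 8.3 44.2] 1.6 [0.075 0.083]
[-1.0, -0.5, 0.08] [-0.002, -0.002, -0.001] rows 0.2
[0.01, 0.0, 15.2] [-0.0, 0.0, -0.0] rows 3.0
```

```bash
python3 -c "
from h import *
st();plan((.5391,.0763,.156,91.75))"
```

```text
t 55.05 p [ 0.5492 -0.1849  0.1558] phi 91.72 tilt 0.16 F [ 0.7  1.2 -0. ] op 0.906 q7 0.43
[26.13, -0.23, 0.03] [-0.002, -0.002, -0.0] rows 5.2
```

Emit:
{"name": "arm_command", "arguments": {"motion": [[[5,0,0,0,0,0,170],[10,0,0,0,0,0,170],[15,-0.1,0,0,0,0,170],[20,-0.2,0,0,0,0,170],[24,-0.2,0,0,0,0,170],[26.1,-0.2,0,0,0,0,170],[26.1,-0.2,0,0,0,0,170],[26.1,-0.2,0,0,0,0,170]]]}}

```text
time: 55.85
eef_pos: [0.5391, 0.0758, 0.1562]
orientation: [-2.185, -2.254, 0.002]
contact_force: [0.2, -0.4, -0.2]
opening: 0.33
```

```bash
python3 -c "
from h import *
st();plan((.5391,.0763,.064,91.75))"
```

```text
t 55.85 p [0.5391 0.0758 0.1562] phi 91.79 tilt 0.15 F [ 0.2 -0.4 -0.2] op 0.33 q7 0.04
[0.04, 0.02, 9.22] [-0.002, -0.001, 0.001] rows 1.8
```

Emit:
{"name": "arm_command", "arguments": {"motion": [[[0,0,2.5,0,0,0,170],[0,0,5,0,0,0,170],[0,0,7.5,0,0,0,170],[0,0,9.2,0,0,0,170],[0,0,9.2,0,0,0,200],[0,0,9.2,0,0,0,255],[0,0,9.2,0,0,0,255],[0,0,9.2,0,0,0,255]]]}}

```text
time: 56.65
eef_pos: [0.5395, 0.0749, 0.0649]
orientation: [-2.188, -2.253, 0.0]
contact_force: [1.9, -1.4, -6.1]
opening: 0.107
```

Emit:
{"name": "arm_command", "arguments": {"motion": [[[0.1,0,0,0,0,0,255],[0.2,0,0,0,0,0,255],[0.3,0,0,0,0,0,255],[0.4,0,0,0,0,0,255],[0.5,0,0,0,0,0,255]]]}}

```text
time: 57.15
eef_pos: [0.5391, 0.0799, 0.0643]
orientation: [-2.187, -2.252, 0.001]
contact_force: [4.2, -3.8, -3.8]
opening: 0.108
```

Emit:
{"name": "arm_command", "arguments": {"motion": [[[0.05,0,0,0,0,0,255],[0.1,0,0,0,0,0,255],[0.1,0,0,0,0,0,255]]]}}

```text
time: 57.45
eef_pos: [0.5391, 0.081, 0.0643]
orientation: [-2.187, -2.252, 0.001]
contact_force: [3.6, -2.9, -3.5]
opening: 0.108
```

Emit:
{"name": "arm_command", "arguments": {"motion": [[[0.05,0,0,0,0,0,255],[0.1,0,0,0,0,0,255],[0.15,0,0,0,0,0,255],[0.2,0,0,0,0,0,255],[0.2,0,0,0,0,0,255]]]}}

```text
time: 57.95
eef_pos: [0.5393, 0.0817, 0.0645]
orientation: [-2.19, -2.252, 0.002]
contact_force: [3.8, -11.7, 1.7]
opening: 0.097
```

Emit:
{"name": "arm_command", "arguments": {"motion": [[[0.08,0,0,0,0,0,255],[0.12,0,0,0,0,0,255],[0,0,0,0,0,0,255],[-0.1,0,0,0,0,0,255],[-0.1,0,0,0,0,0,220],[-0.1,0,0,0,0,0,170],[-0.1,0,0,0,0,0,170],[-0.1,0,0,0,0,0,170]]]}}

```text
time: 58.75
eef_pos: [0.5388, 0.0823, 0.0642]
orientation: [-2.187, -2.252, 0.002]
contact_force: [0.4, 0.2, -0.5]
opening: 0.335
```

Emit:
{"name": "arm_command", "arguments": {"motion": [[[0,0,-3,0,0,0,170],[0,0,-7,0,0,0,170],[0,0,-12,0,0,0,170],[-4,0,-14,0,0,0,170],[-9,0,-14,0,0,0,170],[-14,0,-14,0,0,0,170],[-19,0,-14,0,0,0,170],[-22,0,-14,0,0,0,170]]]}}

```text
time: 59.55
eef_pos: [0.545, -0.1419, 0.2041]
orientation: [-2.191, -2.249, 0.003]
contact_force: [0.7, 1.3, -0.4]
opening: 0.333
```

Run:
```python
from h import *
st();strips()
c=load('top')
W=cloud(c);z=W[...,2];m=(z>.0815)&(z<.095)&(W[...,0]>.43)&(W[...,0]<.48)&(W[...,1]>.33)&(W[...,1]<.39);q=W[m];print('btn',len(q),q.mean(0).round(4),q.min(0).round(4),q.max(0).round(4))
# trigger: cloud
m=(z>.05)&(z<.082)&(W[...,0]>.42)&(W[...,0]<.49)&(W[...,1]>.29)&(W[...,1]<.345);q=W[m]
for x in np.arange(.425,.49,.006):
    k=q[abs(q[:,0]-x)<.003]; print(x.round(3),len(k),k[:,1].min().round(4) if len(k) else '',k[:,2].max().round(4) if len(k) else '')
s=shot('side');W=cloud(s);z=W[...,2]
m=(z>.05)&(z<.09)&(W[...,0]>.42)&(W[...,0]<.49)&(W[...,1]>.28)&(W[...,1]<.345);q=W[m]
print('side trig')
for x in np.arange(.425,.49,.006):
    k=q[abs(q[:,0]-x)<.003]; print(x.round(3),len(k),np.percentile(k[:,1],[5,50]).round(4) if len(k) else '',np.percentile(k[:,2],[5,95]).round(4) if len(k) else '')
c1=np.vstack([c['pixels'][190:260,70:150]]);save(c1,'gun',7)
```

```text
t 59.55 p [ 0.545  -0.1419  0.2041] phi 91.5 tilt 0.14 F [ 0.7  1.3 -0.4] op 0.333 q7 0.37
79 [576.8 128.8] [ 9.9 45.3] 2.8 [0.071 0.083]
70 [580.6  37.1] [ 8.2 45.3] 1.2 [0.073 0.083]
66 [538.7  83.4] [ 9.5 33.7] 1.0 [0.078 0.095]
81 [494.4 126.8] [10.  45.3] 2.1 [0.071 0.084]
btn 65 [0.4565 0.3606 0.0848] [0.4346 0.3386 0.0816] [0.4788 0.3737 0.0902]
0.425 18 0.3316 0.0804
0.431 18 0.3319 0.0793
0.437 17 0.3321 0.0808
0.443 27 0.3185 0.0802
0.449 35 0.3176 0.0813
0.455 29 0.3179 0.081
0.461 29 0.3184 0.0812
0.467 36 0.3188 0.0816
0.473 30 0.3185 0.0804
0.479 16 0.3334 0.0815
0.485 17 0.3326 0.08
side trig
0.425 17 [0.3286 0.3331] [0.0551 0.081 ]
0.431 25 [0.3288 0.3339] [0.0538 0.0785]
0.437 21 [0.323  0.3332] [0.0577 0.0793]
0.443 45 [0.3173 0.3233] [0.0523 0.0805]
0.449 27 [0.3144 0.3206] [0.0527 0.0801]
0.455 26 [0.3167 0.3202] [0.0568 0.0799]
0.461 24 [0.3168 0.3215] [0.0533 0.0814]
0.467 28 [0.316  0.3216] [0.0536 0.0796]
0.473 20 [0.3174 0.3232] [0.0557 0.0799]
0.479 13 [0.3309 0.3352] [0.0602 0.0797]
0.485 21 [0.3308 0.3345] [0.0531 0.0809]
```

View pics/gun.png

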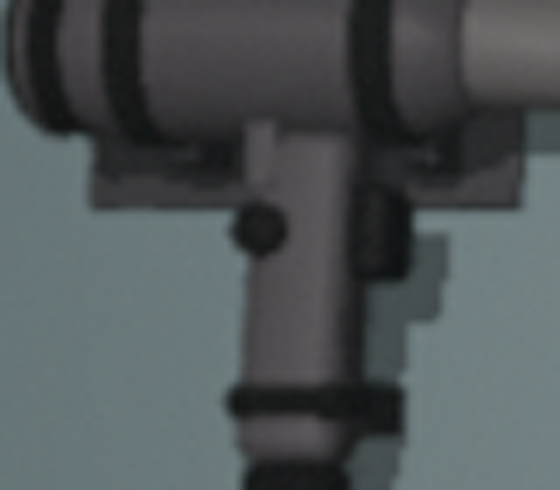

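The enlarged top view shows the lock button at (260,228), the trigger at (385,232) and the strap at (310,402). That is consistent with the measured points (button near (0.457, 0.362), trigger face y≈0.3175).

My plan is to tilt the hand 28° about the gun's y. The lower finger then pushes the trigger in while the upper fingertip presses the button.

Run:
```python
from h import *
T=down(181.5)@Ro.from_rotvec([-.49,0,0]).as_matrix()
plan((.56,.12,.22,136),(.457,.325,.21,181.5),(.457,.325,.16,T))
print(T.round(2))
```

```text
[26.22, 2.12, -1.63] [-0.003, -0.0, -0.779] rows 5.3
[21.66, 7.59, 1.0] [0.0, -0.0, -0.794] rows 5.3
[-0.0, -0.01, 5.0] [-0.49, 0.0, -0.0] rows 3.3
[[-1.   -0.02 -0.01]
 [-0.03  0.88  0.47]
 [ 0.    0.47 -0.88]]
```

Emit:
{"name": "arm_command", "arguments": {"motion": [[[5,0.4,-0.5,0,0,-0.13,141],[10,0.8,-1,0,0,-0.27,141],[15,1.2,-1.6,0,0,-0.4,141],[20,1.6,-1.6,0,0,-0.54,141],[24,2,-1.6,0,0,-0.68,141],[26.2,2.1,-1.6,0,0,-0.78,141],[26.2,2.1,-1.6,0,0,-0.78,141],[26.2,2.1,-1.6,0,0,-0.78,141]]]}}

```text
time: 60.45
eef_pos: [0.5587, 0.1247, 0.2201]
orientation: [-1.167, -2.914, 0.001]
contact_force: [-0.2, -0.8, 0.6]
opening: 0.445
```

Emit:
{"name": "arm_command", "arguments": {"motion": [[[4,1.5,0.2,0,0,-0.14,141],[8,3,0.4,0,0,-0.28,141],[12,4.5,0.7,0,0,-0.42,141],[16,6,1,0,0,-0.56,141],[20,7.3,1,0,0,-0.7,141],[21.7,7.6,1,0,0,-0.794,141],[21.7,7.6,1,0,0,-0.794,141],[21.7,7.6,1,0,0,-0.794,141]]]}}

```text
time: 61.25
eef_pos: [0.455, 0.3281, 0.2106]
orientation: [0.045, -3.139, -0.0]
contact_force: [0.1, -0.1, 0.4]
opening: 0.448
```

Run:
```python
from h import *
st();strips()
T=down(181.5)@Ro.from_rotvec([-.49,0,0]).as_matrix()
plan((.457,.325,.16,T))
```

```text
t 61.25 p [0.455  0.3281 0.2106] phi -178.34 tilt 0.12 F [ 0.1 -0.1  0.4] op 0.448 q7 0.77
78 [581.9  37.2] [11.1 45.2] 1.9 [0.073 0.083]
76 [577.2 128.9] [10.  45.1] 2.2 [0.072 0.083]
66 [538.7  83.4] [ 9.5 33.6] 3.3 [0.079 0.094]
83 [494.1 126.6] [10.4 44.1] 1.0 [0.073 0.083]
71 [497.7  35.1] [ 8.5 46.4] 0.7 [0.076 0.084]
[-0.18, -0.29, 5.06] [-0.49, -0.002, 0.002] rows 3.3
```

Emit:
{"name": "arm_command", "arguments": {"motion": [[[-0.1,-0.2,1,-0.12,0,0,141],[-0.2,-0.3,2.5,-0.24,0,0,141],[-0.2,-0.3,4,-0.36,0,0,141],[-0.2,-0.3,5,-0.49,0,0,141],[-0.2,-0.3,5,-0.49,0,0,141],[-0.2,-0.3,5,-0.49,0,0,141],[-0.2,-0.3,5,-0.49,0,0,141]]]}}

```text
time: 62.0
eef_pos: [0.4566, 0.3266, 0.1611]
orientation: [0.048, -3.038, -0.759]
contact_force: [-0.2, -0.5, 0.4]
opening: 0.449
```

```bash
cat >> h.py <<'E'
TG=down(181.5)@Ro.from_rotvec([-.49,0,0]).as_matrix()
E
python3 - <<'E'
from h import *
st();plan((.457,.325,.0797,TG),(.457,.3485,.0797,TG),(.457,.3485,.0682,TG),(.457,.3395,.0682,TG),(.457,.338,.15,TG))
E
```

```text
t 62.0 p [0.4566 0.3266 0.1611] phi -178.16 tilt 28.06 F [-0.2 -0.5  0.4] op 0.449 q7 1.11
[-0.04, -3.97, 7.1] [-0.0, -0.004, 0.004] rows 1.6
[-0.07, 2.07, 1.11] [-0.0, -0.0, 0.0] rows 0.5
[0.0, -0.54, 1.01] [-0.0, -0.0, 0.0] rows 0.2
[0.03, -0.8, -0.42] [-0.0, -0.0, 0.0] rows 0.2
[0.0, 3.72, -7.29] [-0.0, -0.0, 0.0] rows 1.6
```

Emit:
{"name": "arm_command", "arguments": {"motion": [[[0,-1,1.8,0,0,0,141],[0,-2,3.6,0,0,0,141],[0,-3,5.4,0,0,0,141],[0,-3.6,6.5,0,0,0,141],[0,-4,7.1,0,0,0,141],[0,-4,7.1,0,0,0,141],[0,-4,7.1,0,0,0,141]]]}}

```text
time: 62.7
eef_pos: [0.4564, 0.3249, 0.0799]
orientation: [0.049, -3.038, -0.761]
contact_force: [0.0, -0.4, -0.8]
opening: 0.447
```

Run:
```python
from h import *
st();plan((.457,.3385,.0797,TG),(.457,.3485,.0797,TG))
```

```text
t 62.7 p [0.4564 0.3249 0.0799] phi -178.13 tilt 28.14 F [ 0.  -0.4 -0.8] op 0.447 q7 1.14
[-0.1, 1.19, 0.66] [0.001, -0.004, 0.005] rows 0.3
[-0.03, 0.88, 0.47] [0.0, -0.0, 0.0] rows 0.2
```

Next, toward the trigger in small steps, watching the force. Expected contact is at TCP y≈0.335, with 5 to 9 N.

Emit:
{"name": "arm_command", "arguments": {"motion": [[[0,0.4,0.21,0,0,0,141],[0,0.8,0.43,0,0,0,141],[0,1.2,0.64,0,0,0,141],[0,1.2,0.64,0,0,0,141]]]}}

```text
time: 63.1
eef_pos: [0.456, 0.3385, 0.0794]
orientation: [0.049, -3.038, -0.761]
contact_force: [1.0, -5.5, 4.4]
opening: 0.448
```

Emit:
{"name": "arm_command", "arguments": {"motion": [[[0,0.2,0.11,0,0,0,141],[0,0.4,0.21,0,0,0,141],[0,0.4,0.21,0,0,0,141]]]}}

```text
time: 63.4
eef_pos: [0.4558, 0.3423, 0.0792]
orientation: [0.048, -3.038, -0.76]
contact_force: [0.2, -6.7, 3.3]
opening: 0.448
```

Emit:
{"name": "arm_command", "arguments": {"motion": [[[0,0.2,0.11,0,0,0,141],[0,0.4,0.21,0,0,0,141],[0,0.4,0.21,0,0,0,141]]]}}

```text
time: 63.7
eef_pos: [0.4557, 0.3467, 0.0792]
orientation: [0.048, -3.038, -0.76]
contact_force: [1.1, -8.6, 3.6]
opening: 0.444
```

Emit:
{"name": "arm_command", "arguments": {"motion": [[[0,0.1,0.05,0,0,0,141],[0,0.22,0.12,0,0,0,141],[0,0.22,0.12,0,0,0,141]]]}}

```text
time: 64.0
eef_pos: [0.4557, 0.3487, 0.0791]
orientation: [0.047, -3.038, -0.759]
contact_force: [0.4, -10.1, 5.6]
opening: 0.449
```

Emit:
{"name": "arm_command", "arguments": {"motion": [[[0,0.0,0.22,0,0,0,141],[0,-0.1,0.4,0,0,0,141],[0,-0.19,0.57,0,0,0,141],[0,-0.19,0.57,0,0,0,141]]]}}

```text
time: 64.4
eef_pos: [0.4558, 0.349, 0.073]
orientation: [0.046, -3.038, -0.757]
contact_force: [0.7, -16.9, 8.3]
opening: 0.447
```

Emit:
{"name": "arm_command", "arguments": {"motion": [[[0,-0.09,0.18,0,0,0,141],[0,-0.14,0.27,0,0,0,141],[0,-0.14,0.27,0,0,0,141]]]}}

```text
time: 64.7
eef_pos: [0.4558, 0.349, 0.0701]
orientation: [0.046, -3.038, -0.758]
contact_force: [0.2, -17.2, 13.3]
opening: 0.447
```

Emit:
{"name": "arm_command", "arguments": {"motion": [[[0,-0.05,0.09,0,0,0,141],[0,-0.09,0.18,0,0,0,141],[0,-0.09,0.18,0,0,0,141]]]}}

```text
time: 65.0
eef_pos: [0.4559, 0.3491, 0.0687]
orientation: [0.047, -3.039, -0.758]
contact_force: [-2.5, -24.5, 26.8]
opening: 0.449
```

Emit:
{"name": "arm_command", "arguments": {"motion": [[[0,-0.2,-0.1,0,0,0,141],[0,-0.4,-0.21,0,0,0,141],[0,-0.6,-0.31,0,0,0,141],[0,-0.8,-0.42,0,0,0,141],[0,-0.9,-0.47,0,0,0,141],[0,-0.9,-0.47,0,0,0,141]]]}}

```text
time: 65.6
eef_pos: [0.456, 0.3414, 0.0689]
orientation: [0.049, -3.038, -0.764]
contact_force: [-0.2, 1.8, 7.3]
opening: 0.446
```

Emit:
{"name": "arm_command", "arguments": {"motion": [[[0,0.1,-0.5,0,0,0,141],[0,0.6,-1.5,0,0,0,141],[0,1.4,-3,0,0,0,141],[0,2.4,-5,0,0,0,141],[0,3.7,-7.3,0,0,0,141],[0,4.5,-9,0,0,0,141],[0,4.5,-9,0,0,0,141]]]}}

```text
time: 66.3
eef_pos: [0.4566, 0.3382, 0.1716]
orientation: [0.05, -3.04, -0.763]
contact_force: [-0.4, -0.9, -1.1]
opening: 0.447
```

Run:
```python
from h import *
st();plan((.50,.42,.25,TG),(.35,.42,.25,TG))
c=shot('side')
W=cloud(c);z=W[...,2]
m=(z>.05)&(z<.09)&(W[...,0]>.42)&(W[...,0]<.49)&(W[...,1]>.28)&(W[...,1]<.345);q=W[m]
for x in np.arange(.425,.49,.006):
    k=q[abs(q[:,0]-x)<.003]; print(x.round(3),len(k),np.percentile(k[:,1],[5,50]).round(4) if len(k) else '')
m=(z>.076)&(z<.095)&(abs(W[...,0]-.457)<.008)&(abs(W[...,1]-.361)<.008);q=W[m];print('btn z',len(q),np.percentile(q[:,2],[5,50,95]) if len(q) else '')
```

```text
t 66.3 p [0.4566 0.3382 0.1716] phi -178.15 tilt 28.19 F [-0.4 -0.9 -1.1] op 0.447 q7 1.1
[-4.61, 10.78, -3.11] [0.002, -0.002, 0.006] rows 2.4
[15.0, 0.35, 0.19] [0.0, 0.0, -0.0] rows 3.0
0.425 20 [0.3307 0.3337]
0.431 26 [0.329  0.3332]
0.437 19 [0.3303 0.3342]
0.443 33 [0.3218 0.3286]
0.449 30 [0.3217 0.3249]
0.455 27 [0.321  0.3254]
0.461 25 [0.3233 0.3261]
0.467 26 [0.3219 0.3265]
0.473 14 [0.3247 0.3294]
0.479 17 [0.3299 0.3332]
0.485 18 [0.3305 0.3347]
btn z 17 [0.07797537 0.08024924 0.08222852]
```

Emit:
{"name": "arm_command", "arguments": {"motion": [[[0,0.5,-1,0,0,0,141],[0,1,-2,0,0,0,141],[0,1,-2,0,0,0,141],[0,1,-2,0,0,0,141],[0,1,-2,0,0,0,141]]]}}

```text
time: 66.85
eef_pos: [0.456, 0.3372, 0.1907]
orientation: [0.048, -3.037, -0.76]
contact_force: [1.3, -0.7, 1.2]
opening: 0.445
```

Run:
```python
from h import *
st();strips();c=load('top');W=cloud(c)
for k,(a,b) in dict(bottle=(275,110),obj=(346,140),tip=(217,114)).items(): print(k,np.nanmedian(W[b-1:b+2,a-1:a+2].reshape(-1,3),0).round(3))
```

```text
t 66.85 p [0.456  0.3372 0.1907] phi -178.14 tilt 28.12 F [ 1.3 -0.7  1.2] op 0.445 q7 1.09
73 [581.9  37.3] [11.  45.4] 2.0 [0.072 0.083]
78 [577.  128.1] [ 9.6 46.4] 1.8 [0.071 0.083]
bottle [ 0.747 -0.061  0.15 ]
obj [ 0.707 -0.26   0.049]
tip [0.766 0.097 0.059]
```

Run:
```python
from h import *
c=shot('side');W=cloud(c);z=W[...,2]
for n,x,y in(('bar',.5387,.0816),('s0',.5815,.0355),('s2',.4977,.0333),('s3',.577,.1271),('s5',.4942,.125)):
    m=(z>.06)&(z<.1)&(abs(W[...,0]-x)<.014)&(abs(W[...,1]-y)<.03);q=W[m];print(n,len(q),np.percentile(q,[3,97],axis=0).round(4).tolist())
```

```text
bar 106 [[0.5331, 0.0653, 0.0618], [0.5434, 0.0963, 0.0947]]
s0 111 [[0.5751, 0.0129, 0.0616], [0.5858, 0.0578, 0.0828]]
s2 119 [[0.492, 0.0103, 0.0607], [0.5023, 0.0558, 0.0826]]
s3 99 [[0.5708, 0.1055, 0.0611], [0.5811, 0.1528, 0.0827]]
s5 98 [[0.4875, 0.1015, 0.0611], [0.4977, 0.1486, 0.0824]]
```

The tray is home and all four plates are at seated height. Handing in.

```bash
python3 -c "
from h import *
arm.job_done();st()"
```

```text
the job is handed in; nothing more can be done
the job is handed in; nothing more can be done
```

I turned the tray, pushed it home nose first, put all four plates that were there into slots 0, 2, 3 and 5, and left the gun's trigger caught by its lock button. I handed the job in at about 67 s; no verdict was reported.

**Last checks before handing in:**
- **Tray:** the grip bar reads y ≈ 0.083 in the top camera at home. The tray was within my measured 2 mm of the bay's position and in line with it.
- **Plates:** every strip top is at about 0.083 m, which fits a seated plate. The last top view showed only two plates because the arm hid the rest; the side camera showed all four upright in place.
- **Gun:** the trigger face sits about 5 mm in and the button top is at about 0.080 m, 5 mm below rest. There was no contact force after I lifted clear.
- **Bystanders:** the bottle, objective and tip box read within 2 mm of where they started.

**What went wrong on the way:**
- **Tray entry:** sliding the tray in by its handle jammed on the rail mouth, at about 95 N on the wrist. I released it and pushed it in by the stop plate instead.
- **Tray knocked:** at some point before or while I placed the third plate, the tray was found 6 mm out of home. That plate came down on a cross bar and stood tilted about 0.2 rad; I regripped it, levelled it and seated it. After the fourth plate I slid the tray home again.

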